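# Clear the dried paint off the palette table

### The job

Give the palette some cleaner by pressing the pump on the bottle fully down and letting it up, then set the scoop tray at the palette's open edge, scrape all the dried paint chips off the palette into it with the scraper block (not with the fingers) and put the dried-out, lidless pots in with them. With everything in the tray, carry it to the black scrap bin, tip the lot in, and stand the empty tray upright on its rubber mat again. Leave the scraper on the table, clear of the bin and off the palette and the mat, and leave the lidded pot and the jars alone.

Things in the scene. Friction and masses are not known exactly. Their poses are not given: they have to be found in the camera images.
- palette: Fixed palette: white slab on a low wooden box, 186 mm wide (its x), 200 mm long (its y), top surface 55 mm above the table. Origin: centre of the underside, on the table. A rim 8 mm thick, 10 mm high runs along both x sides and the +y end (clear width 170 mm). The -y end is open: chips are scraped off there. Turned at most some 7 degrees from the world axes.
- palette_edge (a point): Middle of the palette's open (-y) edge, on its top surface, 55 mm above the table. The slab overhangs its box by 40 mm here, its underside 43 mm above the table, so the tray's mouth can be slid some 30 mm under it along the table, and is slid out again before it is lifted.
- tray: Loose aluminium scoop tray, 240 g. Origin: centre of the underside. Floor 160 mm (its x) by 200 mm (its y), 4 mm thick; walls 40 mm high, 4 mm thick, at the back (-x) and both sides (+-y); the front (+x) is an open mouth without lip, 80 mm from the origin. Parts slide out of the mouth when it is tipped mouth-down by some 30 to 45 degrees. Handle: see tray_handle.
- tray_handle (a point): Centre of the tray's handle, 88 mm above the tray's underside; same axes as the tray. The handle is a wooden bar along y right across the tray's middle, on posts at both side walls: 16 mm thick (x), 28 mm tall (74 to 102 mm above the underside), 200 mm long; 70 mm clear height under it. It wants a firm grip when tipped.
- mat: Thin dark rubber mat, 200 mm (its x) by 240 mm (its y), lying flat on the table (no height to speak of): the tray's place. Origin: its centre.
- scraper: Loose scraper block, 220 g, standing on its flat steel-edged foot. Foot 100 mm long (its x), 36 mm thick (its y), 30 mm high; on it an upright wooden grip 60 mm (x) by 26 mm (y), from 30 to 74 mm above the underside. Origin: centre of the underside. It pushes with its long y faces.
- bin: Fixed open black scrap bin, 220 by 220 mm outside, 110 mm high, walls and floor 5 mm. Origin: centre of the underside, on the table.
- pump_top (a point): Centre of the top of the pump cap (disc, 44 mm across) of the cleaner bottle, which is fixed to the table in a clamp; about 186 mm above the table when up. Its nozzle points at the palette.
- pump (a joint): Travel of the pump cap in m: 0 up, 0.012 fully down. Sprung: about 2 N to start, 6.5 N fully down; it springs back up when let go.
- chip1: Chunky flat chip of dried paint, 36 x 30 x 16 mm (x, y, z), 20 g; lies loose on the palette at the start, in the half of it towards the open edge (the last 70 mm before the closed end are free). Origin: centre of the underside. May be absent.
- chip2: Chunky flat chip of dried paint, 36 x 30 x 16 mm (x, y, z), 20 g; lies loose on the palette at the start, in the half of it towards the open edge (the last 70 mm before the closed end are free). Origin: centre of the underside. May be absent.
- chip3: Chunky flat chip of dried paint, 36 x 30 x 16 mm (x, y, z), 20 g; lies loose on the palette at the start, in the half of it towards the open edge (the last 70 mm before the closed end are free). Origin: centre of the underside. May be absent.
- chip4: Chunky flat chip of dried paint, 36 x 30 x 16 mm (x, y, z), 20 g; lies loose on the palette at the start, in the half of it towards the open edge (the last 70 mm before the closed end are free). Origin: centre of the underside. May be absent.
- chip5: Chunky flat chip of dried paint, 36 x 30 x 16 mm (x, y, z), 20 g; lies loose on the palette at the start, in the half of it towards the open edge (the last 70 mm before the closed end are free). Origin: centre of the underside. May be absent.
- chip6: Chunky flat chip of dried paint, 36 x 30 x 16 mm (x, y, z), 20 g; lies loose on the palette at the start, in the half of it towards the open edge (the last 70 mm before the closed end are free). Origin: centre of the underside. May be absent.
- pot1: Dried-out paint pot without lid, a solid upright cylinder 54 mm across and 40 mm high, 60 g, standing on the table at the start. Origin: centre of the underside. May be absent. (A similar, taller pot with a grey screw cap is still good and stays.)
- pot2: Dried-out paint pot without lid, a solid upright cylinder 54 mm across and 40 mm high, 60 g, standing on the table at the start. Origin: centre of the underside. May be absent. (A similar, taller pot with a grey screw cap is still good and stays.)
- pot3: Dried-out paint pot without lid, a solid upright cylinder 54 mm across and 40 mm high, 60 g, standing on the table at the start. Origin: centre of the underside. May be absent. (A similar, taller pot with a grey screw cap is still good and stays.)
- lidded: Bystander: good paint pot with a grey screw cap, 58 mm across, 66 mm high, among the dried-out ones; to be left alone. Origin: centre of the underside.
- jar_a: Bystander: orange paint jar with lid, 84 mm across, 120 mm high. Origin: centre of the underside.
Things that resemble listed ones, but are neither listed nor needed, are in the scene too. Leave any red or yellow look-alike of the chip5 alone.

How it is judged:
By the outcome, as a careful person would: the job done as asked, in the order asked, and still so for the second after the job is handed in, with the robot touching nothing.
Of chip1, chip2, chip3, chip4, chip5, chip6 only 3 to 6 are there at a start; the rules pass over those that are not, and their reading is None.
Of pot1, pot2, pot3 only 1 to 2 are there at a start; the rules pass over those that are not, and their reading is None.
At some moment in a run one of scraper, pot1, pot2, pot3 may be knocked a few centimetres aside while the robot is not near it.
It also fails if it takes over 210 s, if anything falls off the work surface, if the arm or the gripper's body presses on something with over 40 N, if the wrist force passes 120 N, or if a joint passes its speed limit or range.

### The arm

A 6-joint arm with a two-finger parallel gripper is mounted at the origin on the work surface. World frame = base frame: x ahead of the robot, y to its left, z up, the work surface at z = 0. Lengths are in mm, angles in rad, forces in N, time in s.
With the tool pointing down it reaches from about 250 to 775 mm from the base axis. Payload 4 kg.
Tool frame: the origin (TCP) lies at the very end of the fingers, on their centre line; the grasp point (between the pads) lies 19 mm behind it (grip_point_offset is the distance from the TCP to the grasp point, in mm); z points along the fingers, y is the line along which they close (so a half turn about z gives the same grasp; the last joint's range is limited). The gripper opens to 85 mm and grips with 20 to 120 N. Pads are 22 mm wide; open, the fingers measure 114 mm over their backs; the gripper's body (76 mm by 85 mm) begins 54 mm behind the grasp point. The pads swing forward as they close: fully open they stand 13 mm farther back than shut.
Start: joints at [-1.307, 0.087, 1.371, -0, 1.684, -0.103], TCP at [197.245, -513.432, 231.341] pointing down, gripper open.
Joint ranges: [-3.1, 3.1], [-0.76, 2.03], [0.27, 2.55], [-1.08, 4.22], [0.17, 2.65], [-2.57, 2.57]. Speed limits (rad/s): [2.79, 2.79, 3.14, 3.14, 3.14, 3.14].

### API

Orientations are given as a 3x3 rotation matrix whose columns are the frame's x, y, z axes.
In Python, from workcell import read_state, read_camera, calibration, hand_in, spot_in, outline_of, mark_of, grip_point_offset gives the robot as it stands.
- The arm moves only by the shell command python3 -m creep 'ROWS' [OPENING] [FORCE]. ROWS is a JSON object of lists of equal length, an entry for each row: "delta_pos": the shift along the tool's x, y, z each as a share of 0.03 m, from -1 to 1, a list of three; "twist": the turn about the tool's z as a share of 0.12 rad, from -1 to 1. In form: {"delta_pos": [[x, y, z], ...], "twist": [twist, ...]}. A call has 1 to 5 rows; each row shifts and turns the commanded pose from where the row before left it, along the tool's axes as they then stand; what a row does not reach is not made up. A row lasts 1/8 s, in which the tool goes at most 62.5 mm and 10.7 degrees, less where a joint would pass 70% of its speed; a pose out of reach is approached as far as the arm can. A call with a number of a shift or a turn outside -1 to 1 is refused whole. A call with a gripper value outside its range is refused whole. OPENING is the opening, from -1 (shut) to 1 (fully open), set as the call begins (- or left out, the last holds). The fingers move at their own pace and stop on an object; FORCE is the grip in N (left out, the last holds). Time passes only in rows, so rows that do not move let the fingers close. It gives the time, the measured TCP pose, the force, the opening and the grip force at its end, in the units of the state.
- read_state(): the state, without advancing time (a new reading comes with each control period).
- read_camera(name): name is "scene" or "top"; returns the picture (400x640x3 uint8, red, green, blue); there is no depth.
- calibration(name): a dict with "fov_y" (degrees; the focal length in pixels is half the picture's height over the tangent of half this angle, whatever the lens; pixels are square), "cx", "cy" (the principal point, pixels), "R" (3x3) and "t" (3): a world point X has camera coordinates R X + t. Camera axes: x right, y down, z forward; pixel columns grow to the right and rows downward; lengths in mm; the calibration is good to about 2 mm. A picture is of the moment at which its call begins. calibration takes no time and is no camera call.
- hand_in(): hands the job in; it is judged then, once.
Trained networks look in the newest picture that a camera, given by its name, has taken for a name from the list of things; names that differ only in an ending like _2 or _b are one class to them, and where a whole thing is asked for, a point or a joint stands for the part that bears it (a point fixed in the world has none). Each returns a list of dicts, best first, with "confidence" (0 to 1); they miss things now and then, are a little off and sometimes report something else, mostly with a low value. They report only what shows in the picture. A call takes as long as a camera call. They do not tell look-alikes from the thing itself.
- spot_in(query, camera): "rect" ([left, top, right, bottom] in pixels, round what is visible of it).
- outline_of(query, camera): "mask" (400x640 bool, what is visible of it) and "rect" ([left, top, right, bottom] in pixels, round what is visible of it).
- mark_of(query, camera): "uv" ([column, row] in pixels: a listed point, or the origin of a listed thing).
The state is a dict: "time": time; "q": joint angles; "dq": joint speeds; "joint_torque": joint torques, N m; "ee_pos": TCP position; "ee_rot": TCP orientation; "wrist_force": force on the tool from outside, world axes, zero at the start; "torque": the same for the moment, N m; "grip_width": opening from 0.0 (shut) to 1.0 (fully open); "grip_force": force on a finger pad.
Only numpy, scipy, OpenCV 4.12 (cv2) and the standard library are available. Lean on these libraries where they do the work, as an engineer would, in place of code of your own. Each camera call takes 0.05 s, during which the arm holds its last target. There are 200 camera calls.

## Working session

There is one attempt and no reset: what is moved stays moved. The work goes in short steps, Python scripts to look and compute and a shell command to move; the robot and the scene stay as the last step left them, time stands still between calls to the robot, and variables do not carry over. Pictures are saved under pics/ and viewed, at most 14 in all, crops included, and the job is handed in when it is done.

```bash
ls; mkdir -p pics; cat > h.py <<'E'
import numpy as np, cv2, json
from workcell import *
def K(c):
    k=calibration(c); f=200/np.tan(np.radians(k["fov_y"])/2)
    return f,k["cx"],k["cy"],np.array(k["R"]),np.array(k["t"])
def ray(c,uv,z):
    f,cx,cy,R,t=K(c); d=R.T@np.array([(uv[0]-cx)/f,(uv[1]-cy)/f,1]); o=-R.T@t
    return o+d*(z-o[2])/d[2]
def proj(c,X):
    f,cx,cy,R,t=K(c); p=R@np.array(X,float)+t
    return np.array([cx+f*p[0]/p[2],cy+f*p[1]/p[2]])
def save(c,n,crop=None,s=1):
    im=read_camera(c)[:,:,::-1]
    if crop: im=im[crop[1]:crop[3],crop[0]:crop[2]]
    cv2.imwrite("pics/"+n,cv2.resize(im,None,fx=s,fy=s,interpolation=cv2.INTER_CUBIC)); return im
E
python3 - <<'E'
from h import *
a=save("top","top0.png",s=1.25);b=save("scene","scene0.png",s=1.25)
for c in("top","scene"):
    f,cx,cy,R,t=K(c);print(c,f,cx,cy,-R.T@t,R.round(2).tolist())
print(read_state()); print(grip_point_offset)
E
```

```text
pics
top 371.3959195797577 317.94976412232705 206.00326076927743 [ 385.89070693    4.01667692 1320.57620344] [[0.02, -1.0, -0.0], [-0.99, -0.02, -0.1], [0.1, 0.0, -0.99]]
scene 409.49995185797974 323.2354849273325 198.24115954703066 [1137.99805348 -411.77253553  792.68989305] [[0.55, 0.84, 0.01], [0.57, -0.36, -0.74], [-0.61, 0.41, -0.67]]
{'time': 0.1, 'q': array([-1.30709977e+00,  8.79015462e-02,  1.37215566e+00, -7.40098652e-07,
        1.68358017e+00, -1.03124244e-01]), 'dq': array([ 0.00059208, -0.00174041, -0.00421106,  0.00081594,  0.00055942,
       -0.00079356]), 'joint_torque': array([ 3.06926413e-03, -3.53014541e+01, -3.14218211e+01,  5.07557320e-05,
        7.95136584e-03,  6.97348270e-06]), 'ee_pos': array([ 197.12040947, -512.97231195,  230.21833419]), 'ee_rot': array([[ 9.33472364e-01,  3.58648937e-01, -5.33668124e-04],
       [ 3.58649273e-01, -9.33470301e-01,  1.97384721e-03],
       [ 2.09754859e-04, -2.03393151e-03, -9.99997910e-01]]), 'wrist_force': array([ 0.22193472, -0.09591257,  0.41742795]), 'torque': array([ 0.00977701, -0.02056638, -0.00938386]), 'grip_force': 0.0, 'grip_width': 1.0002486238269697}
18.700000000000003
```

View pics/top0.png

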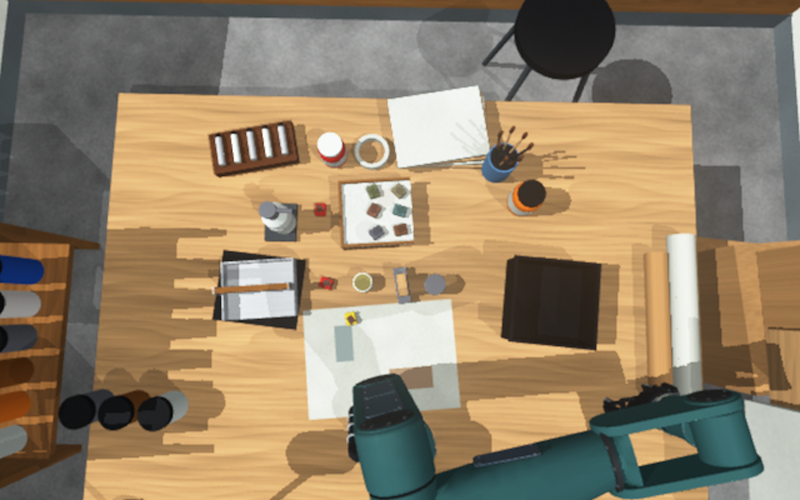

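View pics/scene0.png

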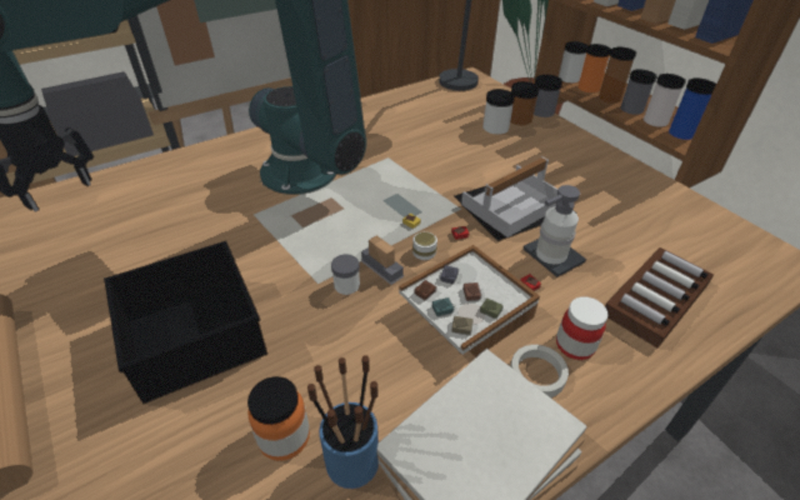

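```bash
python3 - <<'E'
from h import *
Z=dict(palette=0,palette_edge=55,tray=0,tray_handle=88,mat=0,scraper=0,bin=0,pump_top=186,chip1=55,pot1=0,lidded=0,jar_a=0)
for c in("top","scene"):
  for n,z in Z.items():
    for m in mark_of(n,c):
      if m["confidence"]>.25: print(c,n,np.round(m["uv"]),round(m["confidence"],2),ray(c,m["uv"],z).round(0)[:2])
E
```

```text
top palette [302. 172.] 0.76 [644.  69.]
top palette_edge [329. 167.] 0.98 [654. -27.]
top palette_edge [299. 168.] 0.69 [649.  77.]
top tray [207. 233.] 0.72 [418. 399.]
top tray_handle [202. 230.] 0.71 [426. 392.]
top mat [302. 186.] 0.29 [595.  67.]
top scraper [318. 229.] 0.85 [440.   4.]
top bin [436. 241.] 0.87 [ 407. -412.]
top pump_top [213. 168.] 0.46 [615. 336.]
top chip1 [301. 186.] 0.68 [587.  69.]
top chip1 [319. 185.] 0.65 [592.   4.]
top chip1 [319. 154.] 0.62 [700.   9.]
top chip1 [258. 166.] 0.61 [654. 220.]
top chip1 [285. 254.] 0.59 [352. 117.]
top chip1 [264. 223.] 0.57 [456. 191.]
top chip1 [318. 171.] 0.49 [640.  10.]
top chip1 [299. 172.] 0.47 [636.  76.]
top chip1 [301. 152.] 0.46 [706.  69.]
top pot1 [293. 227.] 0.61 [447.  94.]
top lidded [344. 230.] 0.58 [438. -86.]
top jar_a [415. 163.] 0.77 [ 687. -341.]
scene palette [373. 251.] 0.55 [648.  69.]
scene palette_edge [342. 256.] 0.58 [654. -32.]
scene tray [410. 166.] 0.78 [435. 388.]
scene tray_handle [416. 141.] 0.61 [431. 396.]
scene scraper [308. 217.] 0.92 [456.  -3.]
scene bin [154. 269.] 0.79 [ 407. -409.]
scene bin [370. 262.] 0.4 [672.  43.]
scene pump_top [456. 152.] 0.71 [619. 338.]
scene chip1 [331. 183.] 0.69 [425.  92.]
scene chip1 [371. 262.] 0.68 [705.  12.]
scene chip1 [359. 221.] 0.65 [584.  68.]
scene chip1 [368. 191.] 0.65 [508. 158.]
scene chip1 [336. 235.] 0.62 [594.  -6.]
scene chip1 [380. 236.] 0.56 [653.  82.]
scene chip1 [393. 252.] 0.53 [711.  73.]
scene chip1 [352. 246.] 0.52 [643.   4.]
scene chip1 [427. 229.] 0.43 [699. 194.]
scene pot1 [340. 200.] 0.57 [446. 110.]
scene lidded [279. 227.] 0.76 [446. -89.]
scene lidded [337. 236.] 0.53 [556.  23.]
scene jar_a [228. 352.] 0.8 [ 698. -345.]
scene jar_a [370. 251.] 0.43 [645.  63.]
```

The top view shows the palette with six chips at about (301,170), the tray on its mat at (207,232), the scraper at (320,228), one open pot at (290,226), the lidded pot at (347,227) and the bin at (441,241). There are red and yellow look-alikes on the table. Next I'll crop in for poses and the tray's mouth direction.

```bash
python3 - <<'E'
from h import *
im=read_camera("top")[:,:,::-1]; im2=read_camera("scene")[:,:,::-1]
a=cv2.resize(im[130:270,165:365],None,fx=4,fy=4,interpolation=cv2.INTER_CUBIC)
cv2.imwrite("pics/c1.png",a)
b=cv2.resize(im2[120:290,260:480],None,fx=3.5,fy=3.5,interpolation=cv2.INTER_CUBIC)
cv2.imwrite("pics/c2.png",b)
for n in("mat","tray","scraper","bin","palette","pot1"):
  for c in ("top",):
    for o in outline_of(n,c)[:2]:
      m=o["mask"].astype(np.uint8); cs,_=cv2.findContours(m,0,1); k=max(cs,key=cv2.contourArea)
      z=dict(mat=0,tray=20,scraper=30,bin=110,palette=60,pot1=40)[n]
      P=np.array([ray(c,p,z)[:2] for p in k[:,0].astype(float)],np.float32)
      print(n,round(o["confidence"],2),np.round(o["rect"]),[np.round(v,0) for v in cv2.minAreaRect(P)], np.round(cv2.boxPoints(cv2.minAreaRect(P))).tolist())
E
```

```text
mat 0.81 [172. 202. 246. 266.] [array([331., 377.]), array([ 35., 176.]), np.float64(1.0)] [[312.0, 465.0], [316.0, 289.0], [351.0, 290.0], [347.0, 466.0]]
tray 0.81 [167. 210. 236. 258.] [array([424., 407.]), array([162., 233.]), np.float64(5.0)] [[333.0, 516.0], [353.0, 284.0], [514.0, 298.0], [494.0, 530.0]]
scraper 0.71 [312. 214. 328. 244.] [array([444.,  -5.]), array([101.,  37.]), np.float64(14.0)] [[391.0, 0.0], [400.0, -36.0], [498.0, -11.0], [489.0, 25.0]]
bin 0.77 [400. 204. 480. 283.] [array([ 405., -392.]), array([252., 232.]), np.float64(85.0)] [[277.0, -506.0], [508.0, -528.0], [532.0, -278.0], [301.0, -256.0]]
bin 0.31 [269. 141. 328. 198.] [array([630.,  70.]), array([190., 192.]), np.float64(5.0)] [[527.0, 158.0], [543.0, -33.0], [733.0, -17.0], [717.0, 174.0]]
palette 0.85 [269. 142. 328. 196.] [array([638.,  73.]), array([195., 200.]), np.float64(5.0)] [[533.0, 165.0], [550.0, -34.0], [744.0, -18.0], [727.0, 181.0]]
pot1 0.71 [207. 163. 236. 177.] [array([639., 358.]), array([93., 48.]), np.float64(73.0)] [[603.0, 321.0], [649.0, 306.0], [676.0, 395.0], [630.0, 409.0]]
pot1 0.49 [282. 218. 299. 233.] [array([446., 106.]), array([45., 48.]), np.float64(1.0)] [[423.0, 130.0], [424.0, 81.0], [469.0, 82.0], [468.0, 131.0]]
```

View pics/c1.png

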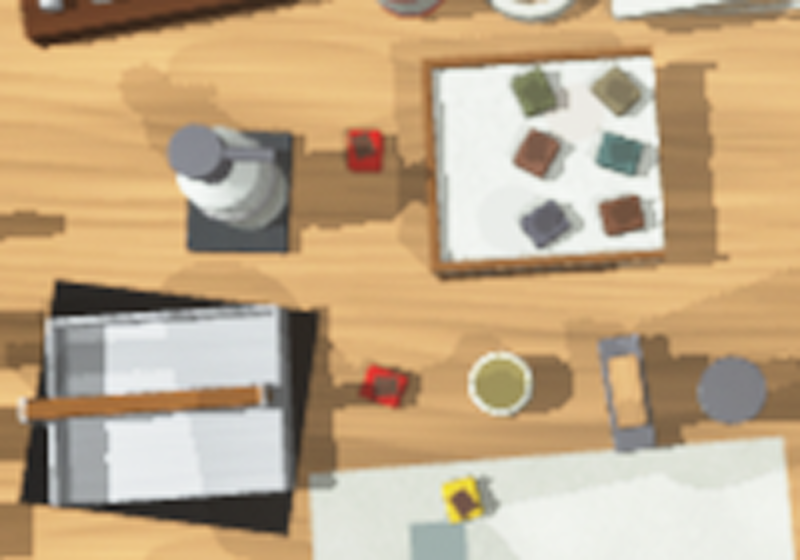

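View pics/c2.png

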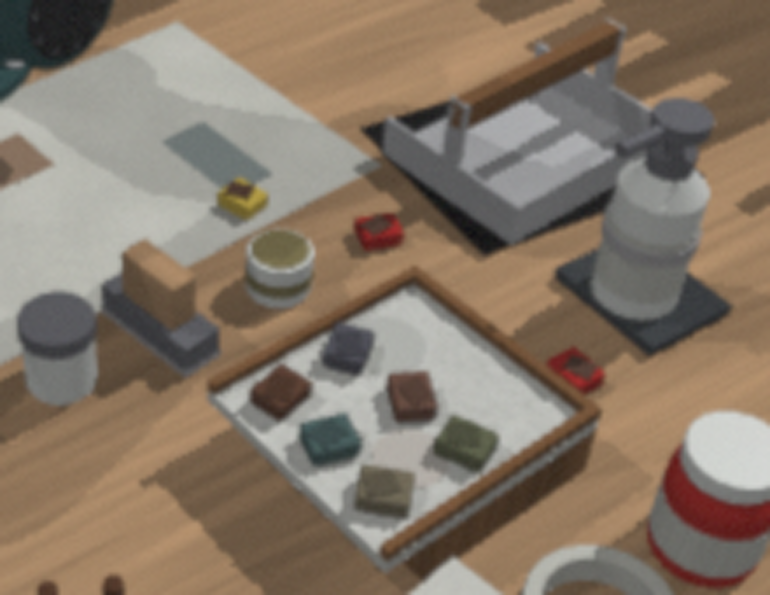

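The tray's mouth faces the robot (-x), with the back wall at +x. The palette's open edge is at -y. There are six chips, one open pot at crop (500,383), and the scraper at crop (628,393).

```bash
python3 - <<'E'
from h import *
r=lambda u,v,z:ray("top",(165+u/4,130+v/4),z)[:2].round(0)
rs=lambda u,v,z:ray("scene",(260+u/3.5,120+v/3.5),z)[:2].round(0)
print("pal open corners",r(652,55,55),r(664,252,55),"closed rim",r(425,62,65),r(437,272,65))
print("pal scene open",rs(212,392,55),rs(385,565,55))
print("handle ends top",r(22,410,102),r(272,393,102)," scene",rs(458,103,95),rs(620,35,98))
print("tray wall tops",r(47,320,40),r(280,308,40),r(292,488,40))
print("mat",r(57,283,0),r(317,313,0),r(287,533,0),r(22,503,0))
print("scraper foot",r(602,342,30),r(636,338,30),r(618,450,30),r(652,446,30),"grip",r(610,357,74),r(637,354,74),r(622,403,74),r(646,403,74))
print("scr scene foot top",rs(105,288,30),rs(180,345,30),rs(215,325,30),"grip",rs(125,255,74),rs(185,305,74))
print("pot",r(500,383,40),rs(281,250,40),"lid",r(733,390,66),rs(58,320,66))
print("pump",r(196,152,186),rs(683,122,186))
t=lambda u,v,z:ray("top",(u/1.25,v/1.25),z)[:2].round(0)
print("bin",[t(*p,110) for p in((512,256),(602,262),(597,349),(502,340))])
print("paper",t(396,167,30),t(489,155,30),"brush",t(500,165,60))
E
```

```text
pal open corners [737. -23.] [564. -36.] closed rim [723. 174.] [541. 157.]
pal scene open [565. -34.] [747. -23.]
handle ends top [415. 489.] [434. 285.]  scene [431. 297.] [432. 483.]
tray wall tops [495. 496.] [510. 295.] [355. 278.]
mat [532. 505.] [510. 271.] [315. 289.] [336. 524.]
scraper foot [487.  16.] [491. -14.] [393.  -0.] [398. -30.] grip [471.   8.] [474. -14.] [432.  -3.] [433. -23.]
scr scene foot top [408. -31.] [492. -15.] [489.  19.] grip [426. -22.] [497. -13.]
pot [449. 103.] [454. 104.] lid [446. -96.] [454. -95.]
pump [616. 333.] [628. 326.]
bin [array([ 522., -293.]), array([ 511., -528.]), array([ 287., -510.]), array([ 304., -266.])]
paper [780.  17.] [ 820. -248.] brush [ 782. -273.]
```

```bash
python3 -m creep '{"delta_pos":[[0,0,0],[0,0,0],[0,0,0],[0,0,0]],"twist":[0.8,0.8,0.8,0.66]}' -1 60
python3 -m creep '{"delta_pos":[[0.5,-1,0],[0.5,-1,0],[0.5,-1,0],[0.5,-1,0],[0.5,-1,0]],"twist":[0,0,0,0,0]}'
python3 -m creep '{"delta_pos":[[0.5,-1,0],[0.5,-1,0],[0.5,-1,0],[0.5,-1,0],[0.5,-1,0]],"twist":[0,0,0,0,0]}'
python3 -m creep '{"delta_pos":[[0.5,-1,0],[0.5,-1,0],[0.5,-1,0],[0.5,-1,0],[0.5,-1,0]],"twist":[0,0,0,0,0]}'
python3 -m creep '{"delta_pos":[[0.5,-1,0],[0.5,-1,0],[0.5,-1,0],[0.5,-1,0],[0.5,-1,0]],"twist":[0,0,0,0,0]}'
python3 -m creep '{"delta_pos":[[0.5,-1,0],[0.5,-1,0],[0.5,-1,0],[0.5,-1,0],[0.5,-1,0]],"twist":[0,0,0,0,0]}'
python3 -m creep '{"delta_pos":[[0.5,-1,0],[0.5,-1,0],[0.5,-1,0],[0,0,0]],"twist":[0,0,0,0]}'
```

```text
time: 2.2
ee_pos: [197.3, -513.4, 231.3]
ee_rot: [[1.0, -0.003, 0.0], [-0.003, -1.0, -0.0], [0.0, 0.0, -1.0]]
wrist_force: [-0.3, -0.2, -0.4]
grip_width: 0.15
grip_force: 0.0
time: 2.82
ee_pos: [272.7, -362.5, 231.5]
ee_rot: [[1.0, -0.001, 0.0], [-0.001, -1.0, -0.0], [0.0, 0.0, -1.0]]
wrist_force: [0.3, -0.7, 0.7]
grip_width: 0.006
grip_force: 0.0
time: 3.45
ee_pos: [347.8, -212.5, 231.5]
ee_rot: [[1.0, -0.001, 0.001], [-0.001, -1.0, -0.0], [0.001, 0.0, -1.0]]
wrist_force: [-0.1, -0.4, 0.3]
grip_width: 0.002
grip_force: 0.0
time: 4.08
ee_pos: [422.8, -62.5, 231.5]
ee_rot: [[1.0, -0.0, 0.001], [-0.0, -1.0, -0.0], [0.001, 0.0, -1.0]]
wrist_force: [0.6, 0.0, 0.6]
grip_width: 0.001
grip_force: 0.0
time: 4.7
ee_pos: [497.9, 87.5, 231.4]
ee_rot: [[1.0, -0.0, 0.0], [-0.0, -1.0, -0.0], [0.0, 0.0, -1.0]]
wrist_force: [-0.2, -0.3, 0.3]
grip_width: -0.001
grip_force: 0.0
time: 5.32
ee_pos: [573.0, 237.5, 231.2]
ee_rot: [[1.0, -0.0, 0.0], [-0.0, -1.0, -0.0], [0.0, 0.0, -1.0]]
wrist_force: [-0.1, -0.6, -0.7]
grip_width: -0.001
grip_force: 0.0
time: 5.82
ee_pos: [617.7, 328.2, 229.5]
ee_rot: [[1.0, 0.002, -0.002], [0.002, -1.0, -0.001], [-0.002, 0.001, -1.0]]
wrist_force: [0.3, -0.7, -0.5]
grip_width: -0.004
grip_force: 0.0
```

```bash
python3 -m creep '{"delta_pos":[[0,-0.1,0.8],[0,0,0.5],[0,0,0],[0,0,0]],"twist":[0,0,0,0]}'
python3 -m creep '{"delta_pos":[[0,0,0.2],[0,0,0.15],[0,0,0.1],[0,0,0]],"twist":[0,0,0,0]}'
python3 -m creep '{"delta_pos":[[0,0,0.1],[0,0,0.05],[0,0,0]],"twist":[0,0,0]}'
```

```text
time: 6.32
ee_pos: [617.8, 329.0, 193.2]
ee_rot: [[1.0, -0.001, 0.001], [-0.001, -1.0, 0.0], [0.001, -0.0, -1.0]]
wrist_force: [0.2, -0.0, 0.3]
grip_width: 0.001
grip_force: 0.0
time: 6.82
ee_pos: [618.1, 329.4, 179.6]
ee_rot: [[1.0, -0.001, 0.002], [-0.001, -1.0, 0.0], [0.002, -0.0, -1.0]]
wrist_force: [1.3, -0.4, 4.0]
grip_width: 0.002
grip_force: 2.0
time: 7.2
ee_pos: [618.1, 329.4, 175.0]
ee_rot: [[1.0, -0.001, 0.002], [-0.001, -1.0, 0.0], [0.002, -0.0, -1.0]]
wrist_force: [1.8, -0.6, 5.8]
grip_width: -0.0
grip_force: 2.9
```

```bash
python3 -m creep '{"delta_pos":[[0,0,0.1],[0,0,0.05],[0,0,0]],"twist":[0,0,0]}'
python3 -m creep '{"delta_pos":[[0,0,0.05],[0,0,0.05],[0,0,0]],"twist":[0,0,0]}'
```

```text
time: 7.58
ee_pos: [618.2, 329.4, 174.0]
ee_rot: [[1.0, -0.0, 0.004], [-0.001, -1.0, 0.001], [0.004, -0.001, -1.0]]
wrist_force: [-2.5, -1.8, 13.0]
grip_width: 0.0
grip_force: 6.6
time: 7.95
ee_pos: [618.3, 329.4, 173.9]
ee_rot: [[1.0, -0.0, 0.007], [-0.0, -1.0, 0.002], [0.007, -0.002, -1.0]]
wrist_force: [-4.7, -2.9, 20.3]
grip_width: -0.005
grip_force: 10.0
```

```bash
python3 -m creep '{"delta_pos":[[0,0,-0.5],[0,0,-1],[0,0,-1],[-0.8,-0.25,0],[-0.8,-0.25,0]],"twist":[0,0,0,0,0]}' 1
python3 -m creep '{"delta_pos":[[-0.8,-0.25,0],[-0.8,-0.25,0],[-0.8,-0.25,0],[-0.8,-0.25,0],[-0.8,-0.25,0]],"twist":[0,0,0,0,0]}'
python3 -m creep '{"delta_pos":[[-0.8,-0.25,0],[0,0,0],[0,0,0],[0,0,0],[0,0,0]],"twist":[0,-1,-1,-1,-1]}'
python3 -m creep '{"delta_pos":[[0,0,0],[0,0,0],[0,0,0],[0,0,0],[0,0,0]],"twist":[-1,-1,-1,-1,-1]}'
python3 -m creep '{"delta_pos":[[0,0,0],[0,0,0],[0,0,0],[0,0,0],[0,0,0]],"twist":[-1,-1,-1,-1,-0.8]}'
python3 -m creep '{"delta_pos":[[0,0,1],[0,0,1],[0,0,0],[0,0,0]],"twist":[0,0,0,0]}'
python3 - <<'E'
from h import *
print(read_state()["wrist_force"],read_state()["q"])
save("top","t1.png",(150,120,350,280),4)
for c in("top","scene"):
  if c=="scene": read_camera(c)
  for n in("tray_handle","tray"):
    for m in mark_of(n,c)[:2]: print(c,n,m["confidence"],ray(c,m["uv"],88 if n!="tray" else 0)[:2])
E
```

```text
time: 8.57
ee_pos: [568.7, 344.5, 240.3]
ee_rot: [[1.0, -0.001, -0.003], [-0.001, -1.0, -0.001], [-0.003, 0.001, -1.0]]
wrist_force: [-0.7, 0.9, 0.1]
grip_width: 0.995
grip_force: 0.0
time: 9.2
ee_pos: [448.0, 382.0, 240.1]
ee_rot: [[1.0, -0.0, -0.003], [-0.0, -1.0, -0.002], [-0.003, 0.002, -1.0]]
wrist_force: [0.1, -0.1, -0.7]
grip_width: 1.005
grip_force: 0.0
time: 9.82
ee_pos: [424.7, 389.7, 241.4]
ee_rot: [[0.885, 0.465, -0.001], [0.465, -0.885, -0.0], [-0.001, 0.0, -1.0]]
wrist_force: [0.0, -0.3, 0.7]
grip_width: 1.002
grip_force: 0.0
time: 10.45
ee_pos: [424.8, 389.7, 241.4]
ee_rot: [[0.468, 0.884, -0.001], [0.884, -0.468, -0.0], [-0.001, -0.0, -1.0]]
wrist_force: [0.2, -0.1, 0.7]
grip_width: 0.996
grip_force: 0.0
time: 11.08
ee_pos: [424.8, 389.7, 241.5]
ee_rot: [[-0.088, 0.996, -0.001], [0.996, 0.088, -0.0], [-0.0, -0.001, -1.0]]
wrist_force: [0.6, 0.3, 0.9]
grip_width: 1.002
grip_force: 0.0
time: 11.58
ee_pos: [425.7, 389.9, 182.9]
ee_rot: [[-0.085, 0.996, 0.001], [0.996, 0.085, 0.001], [0.001, 0.001, -1.0]]
wrist_force: [1.1, -0.0, 0.8]
grip_width: 0.999
grip_force: 0.0
[ 1.11846483 -0.01938993  0.79432683] [ 6.43404743e-01  1.60741134e-01  1.38495753e+00 -3.42553791e-05
  1.59455004e+00  5.58399764e-01]
top tray_handle 0.77 [423.62703036 396.73158833]
top tray 0.85 [431.07889996 401.1995884 ]
top tray 0.57 [455.28505877 -86.55826551]
scene tray_handle 0.93 [419.70708969 395.36205047]
```

View pics/t1.png

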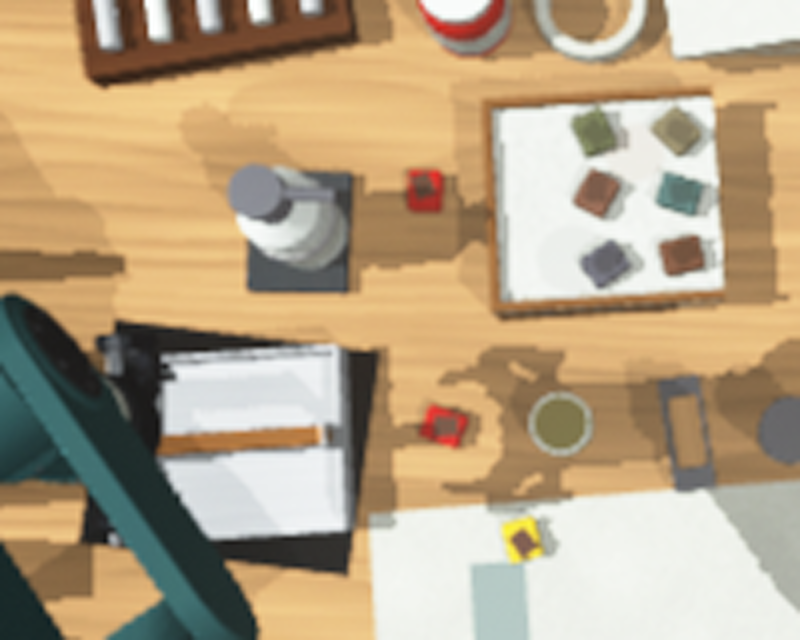

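```bash
python3 -m creep '{"delta_pos":[[0.13,0,1],[0,0,1],[0,0,1],[0,0,0.73],[0,0,0]],"twist":[0,0,0,0,0]}' 
python3 -m creep '{"delta_pos":[[0,0,0],[0,0,0],[0,0,0],[0,0,0]],"twist":[0,0,0,0]}' -1 60
python3 -m creep '{"delta_pos":[[0,0,-0.3],[0,0,-0.3],[0,0,-0.4],[0,0,0]],"twist":[0,0,0,0]}'
```

```text
time: 12.5
ee_pos: [424.1, 392.4, 67.8]
ee_rot: [[-0.085, 0.996, -0.004], [0.996, 0.085, -0.003], [-0.003, -0.004, -1.0]]
wrist_force: [-0.2, 0.0, 0.2]
grip_width: 1.001
grip_force: 0.0
time: 13.0
ee_pos: [425.7, 393.7, 70.9]
ee_rot: [[-0.085, 0.996, 0.001], [0.996, 0.085, 0.001], [0.001, 0.001, -1.0]]
wrist_force: [0.5, 0.4, -0.4]
grip_width: 0.179
grip_force: 59.3
time: 13.5
ee_pos: [426.2, 394.0, 101.8]
ee_rot: [[-0.085, 0.996, 0.003], [0.996, 0.085, 0.002], [0.002, 0.003, -1.0]]
wrist_force: [0.6, -0.5, -2.0]
grip_width: 0.172
grip_force: 59.3
```

```bash
python3 -m creep '{"delta_pos":[[0,0,-0.8],[0,0,-0.8],[0,0,-0.8],[0,0,0],[0,0,0]],"twist":[0,0,0,0.5,0.9]}' 
python3 -m creep '{"delta_pos":[[0,0,0],[0,0,0],[0,0,0],[0,0,0],[0,0,0]],"twist":[0.9,0.9,0.9,0.9,0.9]}'
python3 -m creep '{"delta_pos":[[0,0,0],[0,0,0],[0,0,0],[0,0,0],[0,0,0]],"twist":[0.9,0.9,0.9,0.9,0.9]}'
python3 -m creep '{"delta_pos":[[0,0,0],[0,0,0],[0,0.4,0],[0,0.8,0],[0,1,0]],"twist":[0.9,0.9,0.9,0,0]}'
python3 -m creep '{"delta_pos":[[0,1,0],[0,1,0],[0,1,0],[0,1,0],[0,1,0]],"twist":[0,0,0,0,0]}'
python3 -m creep '{"delta_pos":[[0.3,1,0],[0.7,1,0],[0.7,1,0],[0.7,1,0],[0.7,1,0]],"twist":[0,0,0,0,0]}'
python3 -m creep '{"delta_pos":[[0.7,1,0],[0.7,1,0],[0.7,1,0],[0.7,0.7,0],[0.4,0.2,0]],"twist":[0,0,0,0,0]}'
python3 -m creep '{"delta_pos":[[0,0,0],[0,0,0]],"twist":[0,0]}'
```

```text
time: 14.12
ee_pos: [425.3, 393.4, 172.2]
ee_rot: [[0.086, 0.996, 0.0], [0.996, -0.086, 0.0], [0.0, 0.0, -1.0]]
wrist_force: [0.4, -0.3, -1.1]
grip_width: 0.176
grip_force: 59.2
time: 14.75
ee_pos: [425.1, 393.2, 171.4]
ee_rot: [[0.587, 0.81, -0.001], [0.81, -0.587, -0.001], [-0.001, -0.0, -1.0]]
wrist_force: [-0.7, 0.1, -2.5]
grip_width: 0.179
grip_force: 59.3
time: 15.38
ee_pos: [425.1, 393.2, 171.4]
ee_rot: [[0.919, 0.393, -0.001], [0.393, -0.919, -0.001], [-0.001, 0.0, -1.0]]
wrist_force: [-0.2, -0.6, -2.0]
grip_width: 0.178
grip_force: 59.3
time: 16.0
ee_pos: [431.9, 326.3, 171.6]
ee_rot: [[0.996, 0.086, -0.0], [0.086, -0.996, -0.001], [-0.0, 0.001, -1.0]]
wrist_force: [-0.3, -1.3, -3.0]
grip_width: 0.178
grip_force: 59.2
time: 16.62
ee_pos: [444.2, 176.2, 171.8]
ee_rot: [[0.996, 0.085, 0.0], [0.085, -0.996, -0.001], [-0.0, 0.001, -1.0]]
wrist_force: [0.3, -0.4, -1.7]
grip_width: 0.175
grip_force: 59.2
time: 17.25
ee_pos: [549.8, 34.6, 171.9]
ee_rot: [[0.996, 0.085, -0.0], [0.085, -0.996, -0.0], [-0.0, 0.0, -1.0]]
wrist_force: [0.3, 0.7, -1.7]
grip_width: 0.179
grip_force: 59.3
time: 17.88
ee_pos: [655.2, -74.2, 171.4]
ee_rot: [[0.997, 0.082, -0.001], [0.082, -0.997, -0.0], [-0.001, 0.0, -1.0]]
wrist_force: [-0.1, -0.1, -1.8]
grip_width: 0.178
grip_force: 59.2
time: 18.12
ee_pos: [654.5, -71.1, 172.0]
ee_rot: [[0.996, 0.085, -0.001], [0.085, -0.996, 0.0], [-0.001, -0.0, -1.0]]
wrist_force: [0.1, -0.2, -3.0]
grip_width: 0.178
grip_force: 59.3
```

```bash
python3 -m creep '{"delta_pos":[[0,0.7,0],[0,0.7,0],[0,0.7,0],[0,0,0.9],[0,0,0.9]],"twist":[0,0,0,0,0]}' 
python3 -m creep '{"delta_pos":[[0,0,0.9],[0,0,0.5],[0,0,0],[0,0,0.1],[0,0,0]],"twist":[0,0,0,0,0]}'
python3 - <<'E'
from h import *
save("top","t2.png",(240,110,400,230),5)
read_camera("scene")
for c in("top","scene"):
  for n in("palette_edge","tray_handle","tray"):
    for m in mark_of(n,c)[:2]: print(c,n,m["confidence"],ray(c,m["uv"],dict(tray=0,tray_handle=88,palette_edge=55)[n])[:2])
E
```

```text
time: 18.75
ee_pos: [660.7, -137.0, 117.8]
ee_rot: [[0.997, 0.082, 0.001], [0.082, -0.997, -0.001], [0.001, 0.001, -1.0]]
wrist_force: [0.6, -0.2, -1.9]
grip_width: 0.178
grip_force: 59.2
time: 19.38
ee_pos: [661.2, -135.0, 74.3]
ee_rot: [[0.997, 0.084, 0.002], [0.084, -0.997, -0.001], [0.002, 0.001, -1.0]]
wrist_force: [-0.7, 0.1, -1.7]
grip_width: 0.178
grip_force: 59.2
top palette_edge 0.69 [651.77814636 -28.05354688]
top tray_handle 0.97 [ 658.40211537 -132.98643492]
top tray 0.69 [ 659.99239667 -132.10092206]
scene palette_edge 0.74 [657.1249642  -33.73234884]
scene palette_edge 0.21 [650.8321323    1.30862285]
scene tray_handle 0.56 [ 658.0077948  -134.05504077]
scene tray 0.57 [ 660.77170357 -133.57840157]
```

View pics/t2.png

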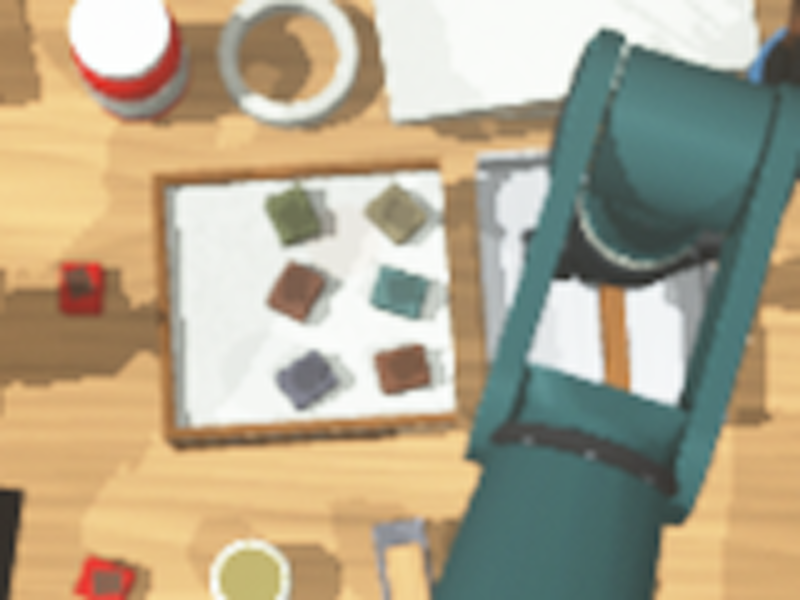

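The tray is square to the palette, with its mouth (crop column 485) about 25 mm short of the open edge. Next I'll lower it the last few mm and slide it under.

```bash
python3 -m creep '{"delta_pos":[[0,0,0.1],[0,0,0],[0,0,0]],"twist":[0,0,0]}' 
python3 -m creep '{"delta_pos":[[0,-0.4,0],[0,-0.4,0],[0,-0.4,0],[0,-0.4,0],[0,0,0]],"twist":[0,0,0,0,0]}'
python3 -m creep '{"delta_pos":[[0,0,0],[0,0,0],[0,0,0]],"twist":[0,0,0]}' 1
python3 -m creep '{"delta_pos":[[0,0,-1],[0,0,-1],[0,0,-1],[0,0,-1],[0,0,-0.5]],"twist":[0,0,0,0,0]}'
```

```text
time: 20.15
ee_pos: [661.0, -134.9, 70.8]
ee_rot: [[0.997, 0.084, 0.002], [0.084, -0.997, -0.001], [0.002, 0.001, -1.0]]
wrist_force: [0.7, 0.2, 1.8]
grip_width: 0.18
grip_force: 59.8
time: 20.78
ee_pos: [656.7, -84.5, 70.7]
ee_rot: [[0.996, 0.085, 0.001], [0.085, -0.996, 0.002], [0.001, -0.002, -1.0]]
wrist_force: [-0.2, 1.4, 6.9]
grip_width: 0.177
grip_force: 60.4
time: 21.15
ee_pos: [655.9, -86.5, 68.8]
ee_rot: [[0.996, 0.084, -0.002], [0.084, -0.997, 0.001], [-0.002, -0.001, -1.0]]
wrist_force: [0.1, 0.0, -0.1]
grip_width: 0.808
grip_force: 0.0
time: 21.78
ee_pos: [657.0, -87.1, 206.9]
ee_rot: [[0.997, 0.083, 0.003], [0.083, -0.997, -0.0], [0.003, 0.001, -1.0]]
wrist_force: [0.3, -0.5, 0.5]
grip_width: 1.001
grip_force: 0.0
```

```bash
python3 -m creep '{"delta_pos":[[-0.9,-0.9,0],[-0.9,-0.9,0],[-0.9,-0.9,0],[-0.9,-0.9,0]],"twist":[0,0,0,0]}' 
python3 - <<'E'
from h import *
im=save("top","t3.png",(240,110,400,230),5)
read_camera("scene")
for c in("top","scene"):
  for m in mark_of("scraper",c)[:2]: print(c,m["confidence"],ray(c,m["uv"],0)[:2])
  for o in outline_of("scraper",c)[:1]:
      k=max(cv2.findContours(o["mask"].astype(np.uint8),0,1)[0],key=cv2.contourArea)
      print(o["rect"]); P=np.array([ray(c,p,30)[:2] for p in k[:,0].astype(float)],np.float32);print(cv2.minAreaRect(P))
E
```

```text
time: 22.28
ee_pos: [538.4, 12.4, 203.8]
ee_rot: [[0.997, 0.083, -0.002], [0.083, -0.997, 0.0], [-0.002, -0.001, -1.0]]
wrist_force: [0.2, 0.4, 0.1]
grip_width: 1.0
grip_force: 0.0
top 0.51 [440.93380148   3.81749848]
[312.1, 216.3, 325.3, 245.4]
((441.145751953125, -4.88104248046875), (97.30265808105469, 36.90443420410156), 6.96820592880249)
scene 0.8 [455.17976107 -11.27571677]
scene 0.47 [445.56604611 -98.71352425]
[291.9, 190.1, 321.6, 224.9]
((446.73065185546875, -2.385570526123047), (133.6491241455078, 83.32377624511719), 12.546772956848145)
```

View pics/t3.png

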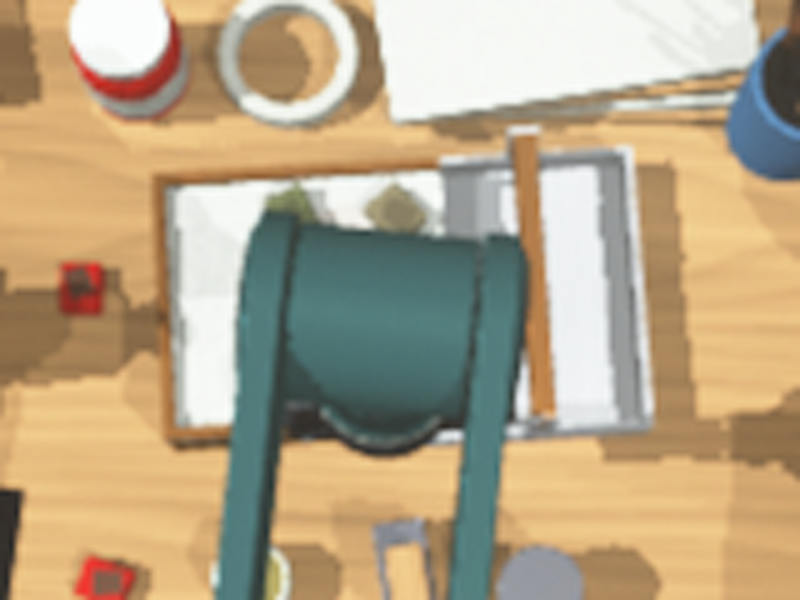

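The tray's mouth is tucked under the palette edge, and the scraper is still at about (444,-5). To stay clear of the lidded pot I'll use a reduced finger opening.

```bash
python3 -m creep '{"delta_pos":[[-0.8,0.1,0],[-0.8,0.1,0],[-0.8,0.1,0],[-0.8,0.05,0],[0,0,0]],"twist":[0,0,0,-0.5,0]}' 0.3 80
python3 -m creep '{"delta_pos":[[0,0,1],[0,0,1],[0,0,1],[0,0,0],[0,0,0]],"twist":[0,0,0,0,0]}'
python3 - <<'E'
from h import *
read_camera("top");save("scene","s3.png",(240,120,400,260),5)
E
```

```text
time: 23.2
ee_pos: [445.0, -7.7, 205.0]
ee_rot: [[0.99, 0.141, 0.0], [0.141, -0.99, -0.0], [0.0, 0.0, -1.0]]
wrist_force: [0.2, 0.2, -1.1]
grip_width: 0.653
grip_force: 0.0
time: 23.82
ee_pos: [446.4, -7.1, 115.9]
ee_rot: [[0.99, 0.143, 0.002], [0.143, -0.99, -0.0], [0.002, 0.0, -1.0]]
wrist_force: [-0.6, -0.6, 0.5]
grip_width: 0.649
grip_force: 0.0
```

View pics/s3.png

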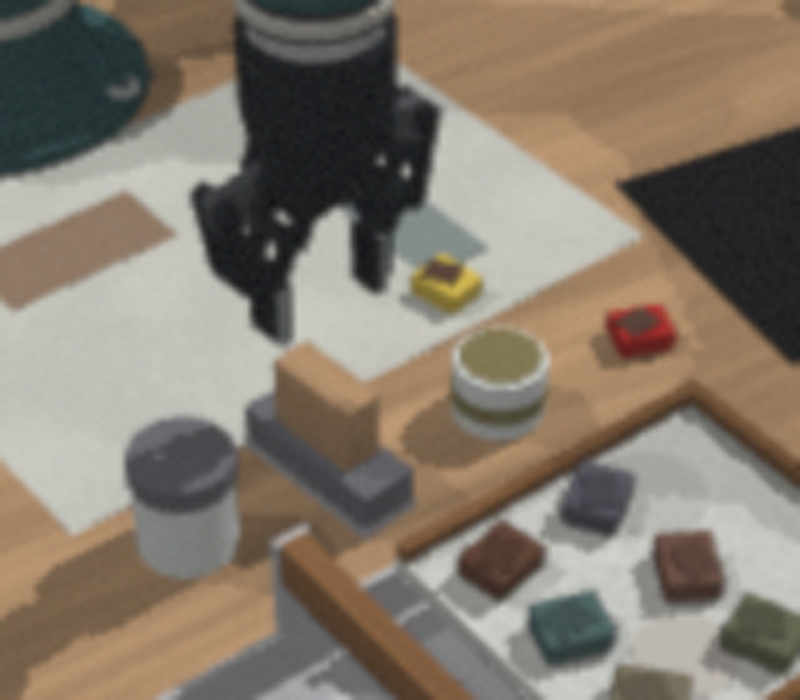

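The fingers are above the scraper grip (top centre at crop (325,385)). Checking the offset numerically.

```bash
python3 - <<'E'
from h import *
f=lambda u,v,z:ray("scene",(240+u/5,120+v/5),z)[:2].round(1)
# grip top corners left, back, right; 
print(f(277,358,74),f(308,343,74),f(380,395,74),f(350,410,74),"foot",f(248,405,30),f(362,497,30),f(412,462,30))
print("pot",f(500,355,40),"tcp px",(proj("scene",[446,-7,116])-[240,120])*5)
E
```

```text
[421.5 -20.5] [ 4.2e+02 -4.0e-01] [475.4   9.9] [476.7  -9.3] foot [402.8 -29.7] [496.4 -14.7] [488.6  21.7]
pot [452.1 103.9] tcp px [321.26583368 313.71150963]
```

```bash
python3 -m creep '{"delta_pos":[[0,0,0.9],[0,0,0.9],[0,0,0.8],[0,0,0]],"twist":[-0.2,0,0,0]}'
python3 -m creep '{"delta_pos":[[0,0,0],[0,0,0],[0,0,0],[0,0,0]],"twist":[0,0,0,0]}' -1 80
python3 -m creep '{"delta_pos":[[0,0,-1],[0,0,-1],[0,0,-1],[0,0,0]],"twist":[0,0,0,0]}'
```

```text
time: 24.42
ee_pos: [444.3, -6.7, 36.3]
ee_rot: [[0.986, 0.167, -0.002], [0.167, -0.986, 0.0], [-0.002, -0.001, -1.0]]
wrist_force: [-0.0, -0.5, 0.8]
grip_width: 0.651
grip_force: 0.0
time: 24.92
ee_pos: [446.5, -6.9, 38.7]
ee_rot: [[0.986, 0.167, 0.004], [0.167, -0.986, -0.0], [0.004, 0.001, -1.0]]
wrist_force: [-0.2, 1.3, 6.7]
grip_width: 0.294
grip_force: 80.2
time: 25.42
ee_pos: [446.7, -7.1, 129.1]
ee_rot: [[0.986, 0.167, 0.005], [0.167, -0.986, -0.001], [0.005, 0.002, -1.0]]
wrist_force: [0.7, -0.4, -2.1]
grip_width: 0.293
grip_force: 79.2
```

```bash
python3 -m creep '{"delta_pos":[[0,0,0],[0.9,-0.7,0],[1,-0.7,0],[1,-0.7,0],[1,-0.7,0]],"twist":[0.72,0,0,0,0]}'
python3 -m creep '{"delta_pos":[[1,-0.7,0],[0.85,-0.61,0],[0,0,0],[0,0,0.9],[0,0,0]],"twist":[0,0,0,0,0]}'
python3 -m creep '{"delta_pos":[[0,0,0.1],[0,0,0.1],[0,0,0]],"twist":[0,0,0]}'
```

```text
time: 26.05
ee_pos: [554.4, 87.0, 124.0]
ee_rot: [[0.997, 0.081, -0.004], [0.081, -0.997, -0.001], [-0.004, 0.0, -1.0]]
wrist_force: [0.8, -0.9, -1.7]
grip_width: 0.292
grip_force: 79.2
time: 26.68
ee_pos: [605.6, 129.3, 96.2]
ee_rot: [[0.997, 0.081, -0.004], [0.081, -0.997, -0.001], [-0.004, 0.001, -1.0]]
wrist_force: [2.1, -0.1, -2.8]
grip_width: 0.29
grip_force: 79.2
time: 27.05
ee_pos: [606.8, 129.9, 94.3]
ee_rot: [[0.997, 0.081, 0.0], [0.081, -0.997, -0.0], [0.0, 0.0, -1.0]]
wrist_force: [-0.7, -0.6, -1.6]
grip_width: 0.296
grip_force: 79.3
```

```bash
python3 -m creep '{"delta_pos":[[0.05,0.2,0],[0,0.4,0],[0,0.4,0],[0,0.4,0],[0,0.4,0]],"twist":[0,0,0,0,0]}'
python3 - <<'E'
from h import *
save("scene","s4.png",(290,140,450,260),5)
E
```

```text
time: 27.68
ee_pos: [613.0, 75.3, 94.0]
ee_rot: [[0.997, 0.081, 0.0], [0.081, -0.997, 0.0], [0.0, -0.0, -1.0]]
wrist_force: [0.4, 0.2, -1.4]
grip_width: 0.287
grip_force: 79.3
```

View pics/s4.png

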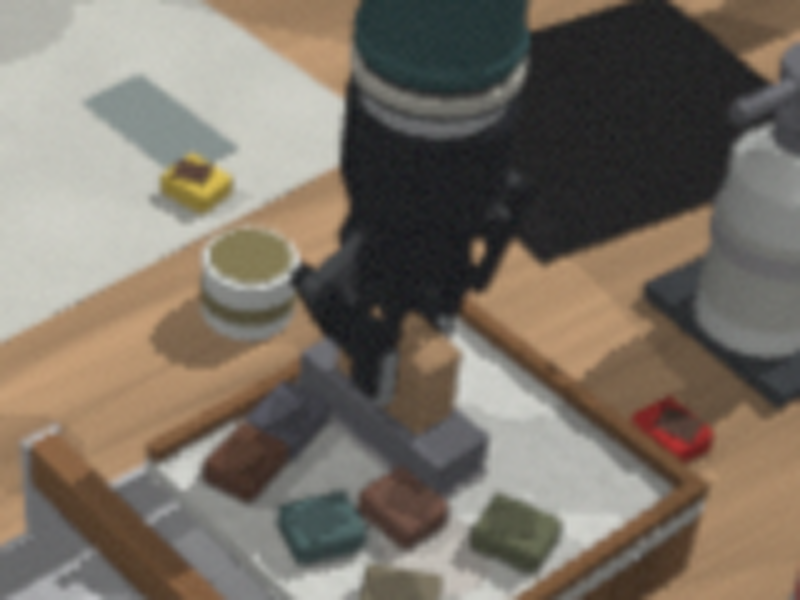

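The scraper sits inside the rim and is pushing the grey, dark-brown and brown chips ahead of it.

```bash
python3 -m creep '{"delta_pos":[[0,0.4,0],[0,0.4,0],[0,0.4,0],[0,0.4,0],[0,0.4,0]],"twist":[0,0,0,0,0]}'
python3 -m creep '{"delta_pos":[[0,0.4,0],[0,0.4,0],[0,0.4,0],[0,0.4,0],[0,0,0]],"twist":[0,0,0,0,0]}'
python3 -m creep '{"delta_pos":[[0,0,-0.5],[0,0,-1],[0,-1,0],[0,-1,0],[0,-1,0]],"twist":[0,0,0,0,0]}'
python3 - <<'E'
from h import *
save("scene","s5.png",(290,140,450,280),5)
E
```

```text
time: 28.35
ee_pos: [617.8, 15.7, 94.0]
ee_rot: [[0.997, 0.081, 0.0], [0.081, -0.997, -0.0], [0.0, 0.0, -1.0]]
wrist_force: [0.3, 1.0, -1.5]
grip_width: 0.297
grip_force: 79.3
time: 28.98
ee_pos: [621.7, -32.7, 93.9]
ee_rot: [[0.997, 0.079, 0.0], [0.079, -0.997, -0.001], [0.0, 0.001, -1.0]]
wrist_force: [0.2, 0.0, -1.4]
grip_width: 0.298
grip_force: 79.3
time: 29.6
ee_pos: [614.3, 59.8, 140.1]
ee_rot: [[0.997, 0.082, 0.001], [0.082, -0.997, 0.0], [0.001, -0.0, -1.0]]
wrist_force: [0.6, -0.2, -2.7]
grip_width: 0.295
grip_force: 79.4
```

View pics/s5.png

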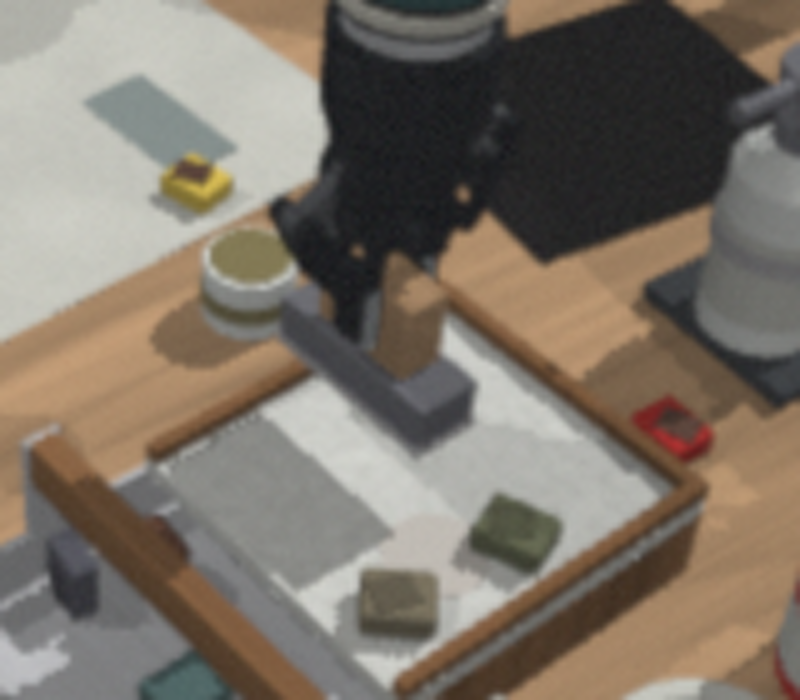

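Four chips are in the tray. The two greenish ones remain at crop (515,530) and (400,600). Second stroke on the +x side.

```bash
python3 -m creep '{"delta_pos":[[0.7,-0.8,0],[0.7,-0.8,0],[0.66,-0.75,0],[0,0,0],[0,0,0.9]],"twist":[0,0,0,0,0]}'
python3 -m creep '{"delta_pos":[[0,0,0.63],[0,0,0],[0,0,0]],"twist":[0,0,0]}'
python3 -m creep '{"delta_pos":[[0,0.4,0],[0,0.4,0],[0,0.4,0],[0,0.4,0],[0,0.4,0]],"twist":[0,0,0,0,0]}'
python3 -m creep '{"delta_pos":[[0,0.4,0],[0,0.4,0],[0,0.4,0],[0,0.4,0],[0,0.4,0]],"twist":[0,0,0,0,0]}'
```

```text
time: 30.28
ee_pos: [672.1, 134.2, 115.7]
ee_rot: [[0.997, 0.082, 0.007], [0.082, -0.997, 0.0], [0.007, 0.0, -1.0]]
wrist_force: [1.2, 0.1, -2.3]
grip_width: 0.294
grip_force: 79.2
time: 30.65
ee_pos: [669.8, 133.3, 93.2]
ee_rot: [[0.997, 0.081, -0.001], [0.081, -0.997, -0.0], [-0.001, 0.0, -1.0]]
wrist_force: [-0.9, -0.3, 0.3]
grip_width: 0.293
grip_force: 81.3
time: 31.28
ee_pos: [675.2, 73.0, 93.2]
ee_rot: [[0.997, 0.081, 0.0], [0.081, -0.997, 0.0], [0.0, -0.0, -1.0]]
wrist_force: [0.8, 1.1, 0.4]
grip_width: 0.294
grip_force: 81.5
time: 31.9
ee_pos: [680.1, 13.4, 93.2]
ee_rot: [[0.997, 0.081, 0.0], [0.081, -0.997, 0.0], [0.0, -0.0, -1.0]]
wrist_force: [-1.1, 2.8, 2.6]
grip_width: 0.291
grip_force: 81.6
```

```bash
python3 -m creep '{"delta_pos":[[0,0.35,0],[0,0.35,0],[0,0.35,0],[0,0.35,0],[0,0,0]],"twist":[0,0,0,0,0]}'
python3 -m creep '{"delta_pos":[[0,0,-0.5],[0,0,-1],[-0.5,-1,-0.3],[-1,-1,0],[-1,-1,0]],"twist":[0,0,0,0,0]}'
python3 - <<'E'
from h import *
save("scene","s6.png",(250,140,450,280),4)
for c in("scene","top"):
  if c=="top": read_camera("top")
  for n in("chip1","pot1"):
    for m in mark_of(n,c): 
      if m["confidence"]>.3: print(c,n,round(m["confidence"],2),ray(c,m["uv"],0)[:2].round(),ray(c,m["uv"],55)[:2].round())
E
```

```text
time: 32.52
ee_pos: [683.5, -29.9, 93.2]
ee_rot: [[0.997, 0.08, 0.0], [0.08, -0.997, -0.003], [0.0, 0.003, -1.0]]
wrist_force: [-0.3, -1.5, 2.8]
grip_width: 0.292
grip_force: 81.8
time: 33.15
ee_pos: [600.2, 56.8, 146.9]
ee_rot: [[0.997, 0.081, -0.0], [0.081, -0.997, -0.0], [-0.0, 0.0, -1.0]]
wrist_force: [0.1, 0.4, -1.2]
grip_width: 0.295
grip_force: 81.3
scene chip1 0.68 [648. -64.] [682. -88.]
scene chip1 0.68 [702. -70.] [732. -93.]
scene chip1 0.64 [355. 142.] [409. 104.]
scene chip1 0.62 [666. 225.] [699. 181.]
scene chip1 0.53 [713. -25.] [743. -52.]
scene chip1 0.49 [558. -75.] [598. -98.]
scene chip1 0.48 [575. -37.] [614. -63.]
scene pot1 0.72 [451.  99.] [498.  63.]
top chip1 0.63 [709. -83.] [696. -80.]
top chip1 0.61 [657. -42.] [646. -40.]
top chip1 0.6 [657. -79.] [646. -76.]
top chip1 0.6 [448. 212.] [445. 203.]
top chip1 0.53 [657. 235.] [646. 225.]
top chip1 0.5 [721. -27.] [707. -26.]
top chip1 0.45 [596. -36.] [587. -34.]
top pot1 0.74 [588. -40.] [580. -38.]
```

View pics/s6.png

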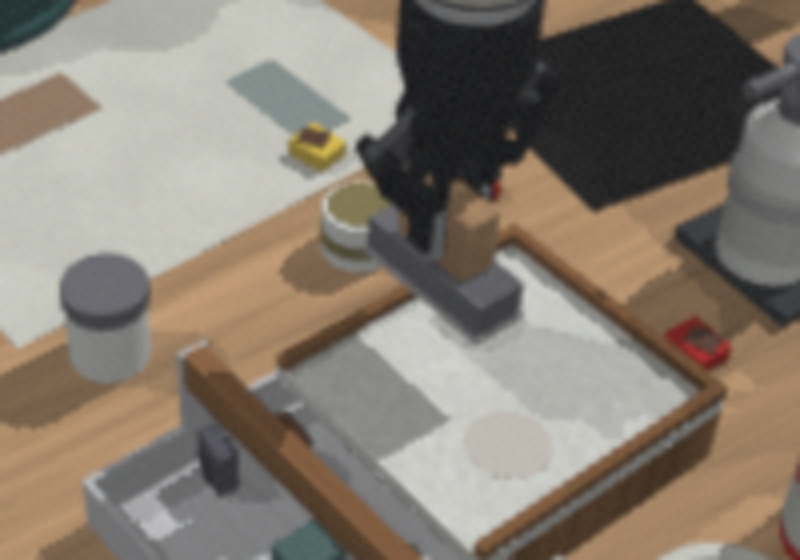

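The palette is clean and all the chips are in the tray. Next I'll put the scraper back where it stood.

```bash
python3 -m creep '{"delta_pos":[[-0.9,0.28,0],[-0.9,0.28,0],[-0.9,0.28,0],[-0.9,0.28,0],[-0.9,0.28,0]],"twist":[0,0,0,0,0]}'
python3 -m creep '{"delta_pos":[[-0.8,0.24,0],[0,0,0.9],[0,0,0.9],[0,0,0.9],[0,0,0.5]],"twist":[0,0,0,0,0]}'
python3 -m creep '{"delta_pos":[[0,0,0.2],[0,0,0.13],[0,0,0],[0,0,0]],"twist":[0,0,0,0]}'
```

```text
time: 34.08
ee_pos: [470.2, 1.8, 147.2]
ee_rot: [[0.997, 0.08, 0.0], [0.08, -0.997, -0.001], [0.0, 0.001, -1.0]]
wrist_force: [0.3, -0.0, -1.4]
grip_width: 0.294
grip_force: 81.1
time: 34.7
ee_pos: [446.6, -6.7, 49.7]
ee_rot: [[0.997, 0.08, -0.002], [0.08, -0.997, -0.0], [-0.002, -0.0, -1.0]]
wrist_force: [-0.5, 0.6, -2.6]
grip_width: 0.294
grip_force: 81.3
time: 35.2
ee_pos: [447.4, -6.2, 41.9]
ee_rot: [[0.997, 0.081, 0.002], [0.081, -0.997, -0.0], [0.002, 0.001, -1.0]]
wrist_force: [-0.1, -0.1, -1.4]
grip_width: 0.291
grip_force: 81.3
```

```bash
python3 -m creep '{"delta_pos":[[0,0,0.08],[0,0,0.04],[0,0,0]],"twist":[0,0,0]}'
python3 -m creep '{"delta_pos":[[0,0,0],[0,0,0],[0,0,0]],"twist":[0,0,0]}' 0.3 40
python3 -m creep '{"delta_pos":[[0,0,-0.6],[0,0,-1],[0,0,-1],[0,-0.5,0],[0,0,0]],"twist":[0,0,0,0,0]}'
python3 - <<'E'
from h import *
for c in("scene","top"):
  read_camera(c)
  for n in("scraper","pot1"):
    for m in mark_of(n,c): 
      if m["confidence"]>.3: print(c,n,round(m["confidence"],2),ray(c,m["uv"],0)[:2].round())
E
```

```text
time: 35.58
ee_pos: [447.1, -6.1, 38.1]
ee_rot: [[0.997, 0.081, 0.001], [0.081, -0.997, -0.0], [0.001, 0.0, -1.0]]
wrist_force: [-0.2, 0.4, 2.7]
grip_width: 0.293
grip_force: 81.9
time: 35.95
ee_pos: [446.8, -6.1, 37.5]
ee_rot: [[0.997, 0.081, 0.0], [0.081, -0.997, -0.0], [0.0, 0.0, -1.0]]
wrist_force: [0.4, 0.6, -0.5]
grip_width: 0.654
grip_force: 0.0
time: 36.58
ee_pos: [444.9, 9.8, 114.6]
ee_rot: [[0.997, 0.083, -0.001], [0.083, -0.997, 0.0], [-0.001, -0.0, -1.0]]
wrist_force: [-1.3, -0.8, -0.4]
grip_width: 0.65
grip_force: 0.0
scene scraper 0.88 [441.   0.]
scene pot1 0.62 [651.  63.]
scene pot1 0.54 [455. 100.]
top scraper 0.59 [438.  -1.]
top scraper 0.34 [648. 396.]
top pot1 0.54 [453. 102.]
```

```bash
python3 -m creep '{"delta_pos":[[0.17,-1,0],[0.16,-1,0],[0.16,-1,0],[0,-0.04,0],[0,0,0]],"twist":[0,-0.9,-1,-1,-1]}' 1 40
python3 -m creep '{"delta_pos":[[0,0,0],[0,0,0],[0,0,0],[0,0,0],[0,0,0]],"twist":[-1,-1,-1,-1,-1]}'
python3 -m creep '{"delta_pos":[[0,0,0],[0,0,0],[0,0,0],[0,0,0],[0,0,0]],"twist":[-1,-1,-1,-1,-0.2]}'
```

```text
time: 37.5
ee_pos: [449.1, 101.3, 115.0]
ee_rot: [[0.85, 0.526, -0.001], [0.526, -0.85, -0.0], [-0.001, -0.0, -1.0]]
wrist_force: [0.1, -0.2, -0.6]
grip_width: 0.997
grip_force: 0.0
time: 38.12
ee_pos: [449.2, 100.7, 115.0]
ee_rot: [[0.406, 0.914, -0.001], [0.914, -0.406, -0.0], [-0.001, -0.001, -1.0]]
wrist_force: [-0.2, 0.6, -0.1]
grip_width: 0.999
grip_force: 0.0
time: 38.75
ee_pos: [449.2, 100.8, 115.1]
ee_rot: [[-0.082, 0.997, -0.001], [0.997, 0.082, -0.0], [-0.0, -0.001, -1.0]]
wrist_force: [0.2, -0.2, -0.1]
grip_width: 1.001
grip_force: 0.0
```

Now tool x ≈ +y and tool y ≈ +x; lower onto the pot.

```bash
python3 - <<'E'
from h import *
read_camera("scene")
for m in mark_of("pot1","scene")[:2]: print(m["confidence"],ray("scene",m["uv"],0)[:2])
o=outline_of("pot1","scene")[0]; print(o["confidence"],o["rect"],proj("scene",[452,102,20]))
E
python3 -m creep '{"delta_pos":[[0.03,0.08,1],[0,0,1],[0,0,1],[0,0,0.3],[0,0,0]],"twist":[0,0,0,0,0]}'
python3 -m creep '{"delta_pos":[[0,0,0],[0,0,0],[0,0,0],[0,0,0]],"twist":[0,0,0,0]}' -1 40
python3 -m creep '{"delta_pos":[[0,0,-0.5],[0,0,-1],[0,0,-1],[0,0,-1],[0,0,0]],"twist":[0,0,0,0,0]}'
```

```text
0.78 [461.79326551 100.76388534]
time: 39.52
ee_pos: [451.5, 102.0, 16.3]
ee_rot: [[-0.082, 0.997, -0.001], [0.997, 0.082, -0.0], [-0.0, -0.001, -1.0]]
wrist_force: [-0.0, -0.7, 0.7]
grip_width: 0.998
grip_force: 0.0
time: 40.02
ee_pos: [453.1, 102.2, 18.2]
ee_rot: [[-0.082, 0.997, 0.004], [0.997, 0.082, 0.0], [0.0, 0.004, -1.0]]
wrist_force: [-0.8, -0.1, 6.0]
grip_width: 0.616
grip_force: 42.6
time: 40.65
ee_pos: [453.5, 102.3, 124.8]
ee_rot: [[-0.082, 0.997, 0.007], [0.997, 0.082, 0.001], [-0.0, 0.007, -1.0]]
wrist_force: [-0.2, -0.2, -0.8]
grip_width: 0.617
grip_force: 42.1Traceback (most recent call last):
  File "<stdin>", line 4, in <module>
IndexError: list index out of range
```

```bash
python3 -m creep '{"delta_pos":[[0,0,-0.7],[-0.8,0.6,0],[-0.8,0.6,0],[-0.8,0.6,0],[-0.8,0.6,0]],"twist":[0,0,0,0,0]}'
python3 -m creep '{"delta_pos":[[-0.8,0.6,0],[-0.8,0.6,0],[-0.8,0.6,0],[-0.8,0.6,0],[-0.8,0.6,0]],"twist":[0,0,0,0,0]}'
python3 -m creep '{"delta_pos":[[-0.8,0.6,0],[-0.24,0.26,0],[0,0,0],[0,0,0]],"twist":[0,0,0,0]}'
python3 - <<'E'
from h import *
save("scene","s7.png",(210,140,410,280),4)
E
```

```text
time: 41.28
ee_pos: [530.8, 11.7, 140.8]
ee_rot: [[-0.082, 0.997, -0.003], [0.997, 0.082, 0.0], [0.0, -0.003, -1.0]]
wrist_force: [0.8, 0.1, -0.8]
grip_width: 0.617
grip_force: 42.1
time: 41.9
ee_pos: [630.5, -100.4, 140.4]
ee_rot: [[-0.082, 0.997, -0.003], [0.997, 0.082, 0.001], [0.001, -0.003, -1.0]]
wrist_force: [-0.2, -0.3, -0.9]
grip_width: 0.618
grip_force: 42.1
time: 42.4
ee_pos: [658.4, -127.8, 142.1]
ee_rot: [[-0.083, 0.997, -0.001], [0.997, 0.083, 0.001], [0.001, -0.001, -1.0]]
wrist_force: [0.3, 0.0, -0.7]
grip_width: 0.616
grip_force: 42.1
```

View pics/s7.png

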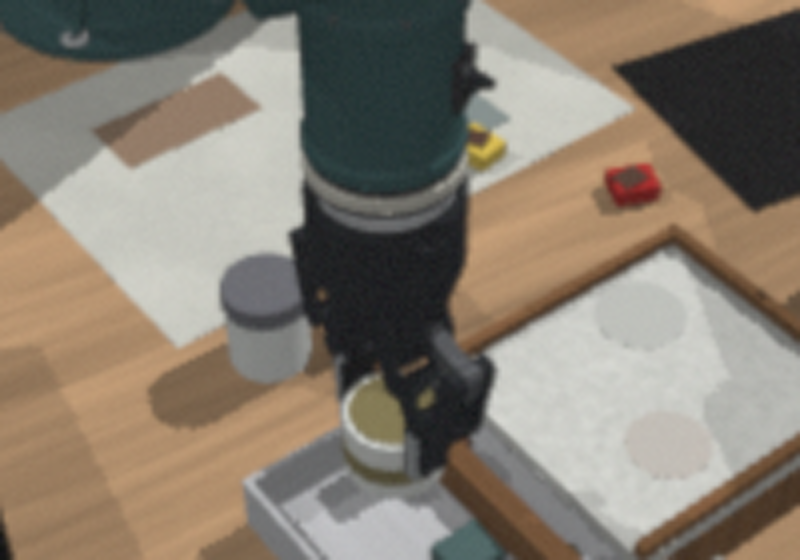

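The pot is held above the space behind the handle. One teal chip shows at crop (465,545), so I'll check its position before lowering.

```bash
python3 - <<'E'
from h import *
print(ray("scene",(210+465/4,140+545/4),16), ray("scene",(210+465/4,140+528/4),16))
E
python3 -m creep '{"delta_pos":[[0,0,0.9],[0,0,0.9],[0,0,0.9],[0,0,0.6],[0,0,0]],"twist":[0,0,0,0,0]}'
```

```text
[659.53938233 -79.14029503  16.        ] [649.31313983 -72.35823175  16.        ]
time: 43.08
ee_pos: [657.7, -128.0, 41.7]
ee_rot: [[-0.083, 0.997, -0.004], [0.997, 0.083, 0.001], [0.001, -0.004, -1.0]]
wrist_force: [0.2, 0.2, -1.8]
grip_width: 0.614
grip_force: 42.1
```

```bash
python3 -m creep '{"delta_pos":[[-0.06,0,0.17],[0,0,0],[0,0,0]],"twist":[0,0,0]}'
python3 -m creep '{"delta_pos":[[0,0,0],[0,0,0],[0,0,0]],"twist":[0,0,0]}' 0.8
python3 -m creep '{"delta_pos":[[0,0,-0.5],[0,0,-1],[0,0,-1],[0,0,-1],[0,0,-0.5]],"twist":[0,0,0,0,0]}'
```

```text
time: 43.45
ee_pos: [659.8, -130.8, 39.4]
ee_rot: [[-0.082, 0.997, 0.002], [0.997, 0.082, -0.0], [-0.001, 0.001, -1.0]]
wrist_force: [0.3, -0.4, -0.4]
grip_width: 0.617
grip_force: 42.1
time: 43.82
ee_pos: [659.4, -130.6, 38.6]
ee_rot: [[-0.082, 0.997, 0.0], [0.997, 0.082, -0.0], [-0.0, 0.0, -1.0]]
wrist_force: [0.6, -0.3, -0.4]
grip_width: 0.901
grip_force: 0.0
time: 44.45
ee_pos: [660.4, -130.9, 162.3]
ee_rot: [[-0.082, 0.997, 0.005], [0.997, 0.082, -0.002], [-0.002, 0.005, -1.0]]
wrist_force: [-0.4, 0.4, 0.2]
grip_width: 0.897
grip_force: 0.0
```

```bash
python3 -m creep '{"delta_pos":[[0,0,0],[0,0,0],[0,0,0],[0,0,0],[0,0,0]],"twist":[0.9,1,1,1,1]}' 0.5
python3 -m creep '{"delta_pos":[[0,0,0],[0,0,0],[0,0,0],[0,0,0],[0,0,0]],"twist":[1,1,1,1,1]}'
python3 -m creep '{"delta_pos":[[0,0,0],[0,0,0],[0,0,0],[0,0,0],[0,-0.5,0]],"twist":[1,1,1,0.2,0]}'
python3 -m creep '{"delta_pos":[[-0.1,-0.5,0],[0,-0.5,0],[0,0,0],[0,0,0]],"twist":[0,0,0,0]}'
python3 - <<'E'
from h import *
read_camera("scene"); read_camera("top")
for c in("scene","top"):
  for n in("chip1","tray_handle","pot1","scraper"):
    for m in mark_of(n,c): 
      if m["confidence"]>.3: print(c,n,round(m["confidence"],2),ray(c,m["uv"],88 if n=="tray_handle" else 4)[:2].round())
  for o in outline_of("bin",c)[:1]:
      m=o["mask"].astype(np.uint8)*255; k=max(cv2.findContours(m,0,1)[0],key=cv2.contourArea); h=cv2.convexHull(k)
      print(c,"bin",o["rect"],cv2.approxPolyDP(h,3,True)[:,0].tolist()); np.save("bin_%s.npy"%c,h[:,0])
E
```

```text
time: 45.08
ee_pos: [659.0, -130.5, 158.1]
ee_rot: [[0.488, 0.873, -0.001], [0.873, -0.488, 0.0], [-0.0, -0.001, -1.0]]
wrist_force: [-0.6, 0.0, -0.4]
grip_width: 0.75
grip_force: 0.0
time: 45.7
ee_pos: [659.0, -130.5, 158.1]
ee_rot: [[0.895, 0.445, -0.001], [0.445, -0.895, 0.0], [-0.001, -0.001, -1.0]]
wrist_force: [-0.9, 0.3, -0.9]
grip_width: 0.748
grip_force: 0.0
time: 46.32
ee_pos: [657.9, -116.0, 158.1]
ee_rot: [[0.997, 0.081, -0.001], [0.081, -0.997, -0.0], [-0.001, -0.0, -1.0]]
wrist_force: [-0.5, -0.2, 0.0]
grip_width: 0.754
grip_force: 0.0
time: 46.82
ee_pos: [652.7, -85.9, 158.5]
ee_rot: [[0.997, 0.082, 0.0], [0.082, -0.997, -0.001], [0.0, 0.001, -1.0]]
wrist_force: [-0.1, -0.6, 0.3]
grip_width: 0.747
grip_force: 0.0
scene chip1 0.79 [698. -67.]
scene chip1 0.66 [570. -78.]
scene chip1 0.65 [447. 214.]
scene chip1 0.59 [578. -38.]
scene chip1 0.47 [663. 226.]
scene chip1 0.46 [652. -72.]
scene chip1 0.45 [704. -24.]
scene tray_handle 0.97 [660. -88.]
scene pot1 0.96 [ 662. -129.]
scene scraper 0.75 [446.   2.]
scene bin [80.8, 192.0, 213.2, 322.5] [[180, 193], [205, 249], [213, 282], [114, 321], [94, 292], [83, 224]]
top chip1 0.63 [352. 128.]
top chip1 0.62 [450. 203.]
top chip1 0.52 [599. -33.]
top chip1 0.48 [662. -34.]
top tray_handle 0.95 [658. -92.]
top pot1 0.52 [ 662. -120.]
top bin [398.9, 205.3, 478.1, 283.4] [[407, 208], [419, 205], [479, 212], [474, 280], [413, 274], [401, 269]]
```

```bash
cat > binfit.py <<'E'
from h import *
from scipy.optimize import minimize
M={}
for c,roi in(("scene",(70,185,225,330)),("top",(390,195,490,295))):
    im=read_camera(c); g=im.max(2); k=np.zeros((400,640),np.uint8)
    x0,y0,x1,y1=roi; k[y0:y1,x0:x1]=(g[y0:y1,x0:x1]<48)
    n,l,s,_=cv2.connectedComponentsWithStats(k); k=(l==1+np.argmax(s[1:,4])).astype(np.uint8)
    h=cv2.convexHull(max(cv2.findContours(k,0,1)[0],key=cv2.contourArea)); f=np.zeros_like(k); cv2.fillConvexPoly(f,h,1); M[c]=f
    print(c,k.sum(),f.sum())
def cost(p,cs=("scene","top")):
    x,y,a=p[0],p[1],p[2]/50; t=0
    for c in cs:
        P=[]
        for z in(0,110):
            for sx in(-110,110):
                for sy in(-110,110):
                    P.append(proj(c,[x+sx*np.cos(a)-sy*np.sin(a),y+sx*np.sin(a)+sy*np.cos(a),z]))
        h=cv2.convexHull(np.array(P,np.float32)); S=8
        r=np.zeros((400*1,640),np.float32); big=np.zeros((400*S//2,640*S//2),np.uint8)
        cv2.fillConvexPoly(big,np.round((h+.5)*S/2-.5).astype(np.int32),255); r=cv2.resize(big,(640,400),interpolation=cv2.INTER_AREA)/255.
        t+=np.abs(r-M[c]).sum()
    return t
for cs in(("scene","top"),("top",),("scene",)):
    r=minimize(cost,[407,-405,-4],args=(cs,),method="Nelder-Mead",options=dict(initial_simplex=[[407,-405,-4],[417,-405,-4],[407,-395,-4],[407,-405,0]]))
    print(cs,r.x[:2].round(1),np.degrees(r.x[2]/50).round(2),r.fun)
E
python3 binfit.py
```

```text
scene 11031 11258
top 3234 4248
('scene', 'top') [ 404.8 -404.4] -4.55 1116.7882352941176
('top',) [ 403.6 -403.1] -4.75 904.9215686274508Traceback (most recent call last):
  File "binfit.py", line 24, in <module>
    r=minimize(cost,[407,-405,-4],args=(cs,),method="Nelder-Mead",options=dict(initial_simplex=[[407,-405,-4],[417,-405,-4],[407,-395,-4],[407,-405,0]]))
    res = _minimize_neldermead(fun, x0, args, callback, bounds=bounds,
                               **options)
    fxr = func(xr)
    fx = function(np.copy(x), *(wrapper_args + args))
  File "binfit.py", line 17, in cost
    P.append(proj(c,[x+sx*np.cos(a)-sy*np.sin(a),y+sx*np.sin(a)+sy*np.cos(a),z]))
             ~~~~^^^^^^^^^^^^^^^^^^^^^^^^^^^^^^^^^^^^^^^^^^^^^^^^^^^^^^^^^^^^^^^
  File "h.py", line 10, in proj
    f,cx,cy,R,t=K(c); p=R@np.array(X,float)+t
                ~^^^
  File "h.py", line 4, in K
    k=calibration(c); f=200/np.tan(np.radians(k["fov_y"])/2)
ValueError: time passes only in moves, steps and waits
```

```bash
python3 -m creep '{"delta_pos":[[0.14,0,1],[0,0,1],[0,0,0.9],[0,0,0],[0,0,0]],"twist":[0,0,0,0,0]}' 
python3 -m creep '{"delta_pos":[[0,0,0],[0,0,0],[0,0,0],[0,0,0]],"twist":[0,0,0,0]}' -1 60
python3 -m creep '{"delta_pos":[[0,0.1,0],[0,0.2,0],[0,0.25,0],[0,0.25,0],[0,0.25,0]],"twist":[0,0,0,0,0]}'
python3 -m creep '{"delta_pos":[[0,0.25,0],[0,0.25,0],[0,0.1,0],[0,0,0],[0,0,0]],"twist":[0,0,0,0,0]}'
```

```text
time: 48.15
ee_pos: [657.5, -85.8, 72.7]
ee_rot: [[0.997, 0.081, 0.002], [0.081, -0.997, -0.0], [0.002, 0.001, -1.0]]
wrist_force: [0.9, 0.3, 0.5]
grip_width: 0.75
grip_force: 0.0
time: 48.65
ee_pos: [657.5, -85.6, 72.7]
ee_rot: [[0.997, 0.081, 0.002], [0.081, -0.997, -0.0], [0.002, 0.0, -1.0]]
wrist_force: [0.5, 0.7, 3.7]
grip_width: 0.168
grip_force: 60.6
time: 49.28
ee_pos: [660.0, -115.8, 72.7]
ee_rot: [[0.997, 0.082, 0.002], [0.082, -0.997, 0.002], [0.002, -0.002, -1.0]]
wrist_force: [0.4, 5.2, 5.6]
grip_width: 0.177
grip_force: 60.9
time: 49.9
ee_pos: [661.5, -134.4, 72.7]
ee_rot: [[0.997, 0.082, 0.002], [0.082, -0.997, 0.001], [0.002, -0.001, -1.0]]
wrist_force: [-0.3, 2.7, 4.6]
grip_width: 0.176
grip_force: 60.8
```

```bash
sed -i 's/^def K(c):/import functools\n@functools.lru_cache\ndef K(c):/' h.py
sed -i 's/(g\[y0:y1,x0:x1\]<48)/(g[y0:y1,x0:x1]<TH[c])/; s/^M={}/TH=dict(scene=48,top=60); M={}/' binfit.py
sed -i 's/; k=np.zeros/; np.save("im_"+c,im); k=np.zeros/' binfit.py
timeout 300 python3 binfit.py; python3 - <<'E'
import numpy as np
im=np.load("im_top.npy").max(2)
print(im[240,385:495:2]); print(im[190:300:2,440])
E
```

```text
scene 11026 11258
top 5065 5184
('scene', 'top') [ 405.3 -404.8] -4.63 302.35294117647055
('top',) [ 405.6 -405.6] -4.31 111.45098039215688
('scene',) [ 405.3 -404.9] -4.41 183.57647058823528
[230 230 230 229 228 228 227 226 223  88  44  44  48  49  46  46  46  45
  46  44  44  44  43  43  49  47  48  44  43  44  42  41  41  41  41  42
  42  43  43  43  41  41  41  42  47  48  51 119 170 173 173 176 178 180
 181]
[166 172 177 166 148 149 144 144 113  47  44  44  46  46  46  46  45  45
  45  43  44  45  44  43  43  43  44  44  43  41  42  42  43  42  43  44
  46  44  41  41  43  41  42 111 189 189 182 184 185 172 162 173 172 168
 164]
```

Both cameras agree on the bin: (405.4, -405), yaw about -4.5°. Next I'll check the tray's lateral offset in the grip from picture t3.

```bash
python3 - <<'E'
from h import *
f=lambda u,v,z:ray("top",(240+u/5-.4,110+v/5-.4),z)[:2]
a,b=f(634,149,40),f(653,430,40); print("back corners",a,b,"mid",(a+b)/2, np.linalg.norm(a-b))
a,b=f(524,128,102),f(543,420,102); print("handle",a,b,"mid",(a+b)/2,np.linalg.norm(a-b))
E
python3 -m creep '{"delta_pos":[[0,0,-0.3],[0,0,-0.5],[0,0,-0.7],[0,0,-0.7],[0,0,-0.7]],"twist":[0,0,0,0,0]}'
python3 -m creep '{"delta_pos":[[0,0,-0.7],[0,0,-0.7],[0,0,-0.7],[0,0,-0.4],[0,0,0]],"twist":[0,0,0,0,0]}'
```

```text
back corners [ 759.28857972 -158.31230956] [ 559.38471556 -173.06896303] mid [ 659.33664764 -165.6906363 ] 200.44778304274593
handle [754.13472883 -76.3244756 ] [556.12036804 -91.65141146] mid [655.12754844 -83.98794353] 198.6066515495447
time: 50.62
ee_pos: [660.5, -135.3, 159.0]
ee_rot: [[0.997, 0.081, -0.001], [0.081, -0.997, -0.0], [-0.001, 0.0, -1.0]]
wrist_force: [0.6, -0.2, -4.1]
grip_width: 0.18
grip_force: 59.5
time: 51.25
ee_pos: [661.2, -135.3, 234.7]
ee_rot: [[0.997, 0.081, 0.002], [0.081, -0.997, -0.001], [0.002, 0.001, -1.0]]
wrist_force: [0.1, -0.2, -3.5]
grip_width: 0.172
grip_force: 59.5
```

```bash
python3 -m creep '{"delta_pos":[[0,0,0],[0,0,0],[0,0,0],[-0.14,0.2,0],[-0.27,0.4,0]],"twist":[0.4,0.5,0.42,0,0]}'
python3 -m creep '{"delta_pos":[[-0.41,0.6,0],[-0.48,0.7,0],[-0.48,0.7,0],[-0.48,0.7,0],[-0.48,0.7,0]],"twist":[0,0,0,0,0]}'
python3 -m creep '{"delta_pos":[[-0.48,0.7,0],[-0.48,0.7,0],[-0.48,0.7,0],[-0.48,0.7,0],[-0.48,0.7,0]],"twist":[0,0,0,0,0]}'
python3 -m creep '{"delta_pos":[[-0.48,0.7,0],[-0.48,0.7,0],[-0.48,0.7,0],[-0.41,0.6,0],[-0.37,0.5,0]],"twist":[0,0,0,0,0]}'
python3 -m creep '{"delta_pos":[[-0.22,0.31,0],[-0.12,0.2,0],[0,0,0],[0,0,0],[0,0,0]],"twist":[0,0,0,0,0]}'
python3 - <<'E'
from h import *
read_camera("top"); save("scene","s8.png",(40,120,280,330),3)
s=read_state();print(s["ee_pos"],s["ee_rot"][:2,0])
E
```

```text
time: 51.88
ee_pos: [646.5, -152.2, 232.3]
ee_rot: [[0.997, -0.076, -0.002], [-0.076, -0.997, 0.0], [-0.002, -0.0, -1.0]]
wrist_force: [0.4, -0.5, -3.8]
grip_width: 0.177
grip_force: 59.5
time: 52.5
ee_pos: [567.8, -250.3, 233.8]
ee_rot: [[0.997, -0.078, 0.0], [-0.078, -0.997, -0.001], [0.0, 0.001, -1.0]]
wrist_force: [0.6, 0.3, -3.7]
grip_width: 0.177
grip_force: 59.5
time: 53.12
ee_pos: [487.6, -349.1, 233.8]
ee_rot: [[0.997, -0.078, 0.0], [-0.078, -0.997, -0.001], [0.0, 0.001, -1.0]]
wrist_force: [-0.1, -0.1, -3.4]
grip_width: 0.176
grip_force: 59.5
time: 53.75
ee_pos: [414.4, -439.2, 233.6]
ee_rot: [[0.997, -0.078, 0.0], [-0.078, -0.997, -0.0], [0.0, 0.0, -1.0]]
wrist_force: [-0.0, -0.3, -3.5]
grip_width: 0.177
grip_force: 59.5
time: 54.38
ee_pos: [405.1, -452.0, 233.5]
ee_rot: [[0.997, -0.076, 0.0], [-0.076, -0.997, 0.0], [0.0, -0.0, -1.0]]
wrist_force: [0.4, 1.1, -3.7]
grip_width: 0.175
grip_force: 59.5
[ 404.94492623 -452.08926445  233.45397446] [ 0.99708643 -0.07628003]
```

View pics/s8.png

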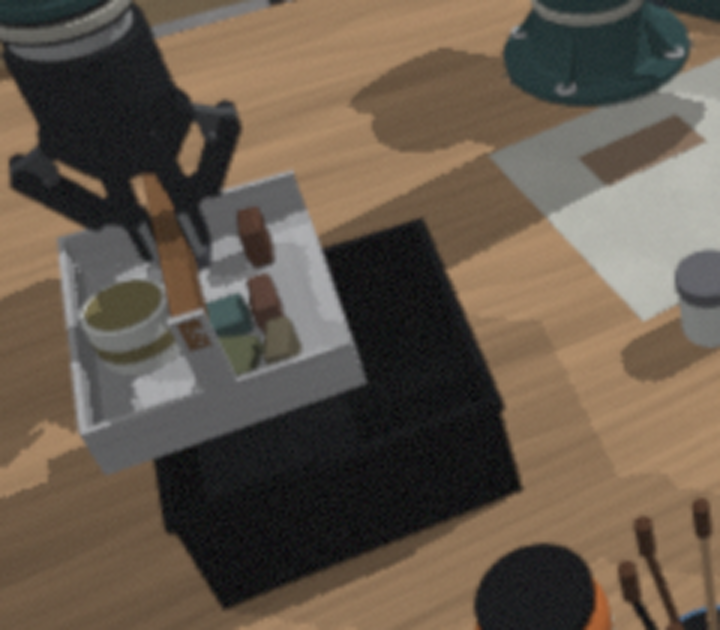

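The tray holds the pot at (125,325) and the chips, level over the bin. Next I'll check its sideways alignment with the bin from this picture.

```bash
python3 - <<'E'
from h import *
f=lambda u,v:ray("scene",(40+u/3-.33,120+v/3-.33),201)[:2]
C=np.array([405.4,-405]);bx=np.array([.997,-.0776]);by=np.array([.0776,.997])
for n,p in dict(nearback=(88,437),nearmouth=(362,382),farback=(60,238),farmouth=(296,176)).items():
    d=f(*p)-C; print(n,f(*p).round(),"bx",(d@bx).round(1),"by",(d@by).round(1))
E
```

```text
nearback [ 503. -535.] bx 107.0 by -122.1
nearmouth [ 548. -384.] bx 140.3 by 31.8
farback [ 301. -522.] bx -95.3 by -125.0
farmouth [ 320. -364.] bx -88.5 by 33.9
```

```bash
python3 - <<'E'
from h import *
C=np.array([405.4,-405]);bx=np.array([.997,-.0776]);by=np.array([.0776,.997])
im=read_camera("scene"); np.save("im_s9",im)
for off in(0,4):
  for sx in(-100,100):
    for sy in(-80,80):
      X=C+(off+sx)*bx+(-47.5+sy)*by
      print(off,sx,sy,"top",((proj("scene",[*X,201])-[40,120]+.33)*3).round(),"bot",((proj("scene",[*X,161])-[40,120]+.33)*3).round())
g=cv2.resize(im[120:330,40:280,::-1],None,fx=3,fy=3,interpolation=cv2.INTER_CUBIC)
hsv=g.max(2)
# vertical profile through near wall at column 230, far wall
print([int(v) for v in hsv[340:460:5,230]], [int(v) for v in hsv[150:260:5,200]])
E
```

```text
0 -100 -80 top [ 56. 235.] bot [ 79. 276.]
0 -100 80 top [291. 168.] bot [306. 208.]
0 100 -80 top [ 77. 432.] bot [104. 473.]
0 100 80 top [349. 340.] bot [365. 381.]
4 -100 -80 top [ 56. 239.] bot [ 79. 279.]
4 -100 80 top [292. 171.] bot [307. 211.]
4 100 -80 top [ 78. 437.] bot [104. 477.]
4 100 80 top [350. 344.] bot [366. 385.]
[93, 94, 93, 95, 98, 99, 94, 94, 96, 94, 93, 96, 97, 94, 95, 94, 95, 95, 80, 33, 27, 29, 27, 28] [119, 92, 52, 41, 29, 29, 29, 30, 28, 33, 53, 74, 63, 49, 32, 28, 30, 33, 45, 74, 87, 69]
```

```bash
python3 -m creep '{"delta_pos":[[-0.07,0,0.3],[0,0,0.5],[0,0,0.5],[0,0,0.2],[0,0,0]],"twist":[0,0,0,0,0]}'
python3 -m creep '{"delta_pos":[[0,0,0.1],[0,0,0.1],[0,0,0.05],[0,0,0]],"twist":[0,0,0,0]}' - 35
```

```text
time: 55.15
ee_pos: [402.2, -452.0, 187.2]
ee_rot: [[0.997, -0.077, -0.001], [-0.077, -0.997, 0.002], [-0.001, -0.001, -1.0]]
wrist_force: [-0.3, 0.7, -2.9]
grip_width: 0.176
grip_force: 59.5
time: 55.65
ee_pos: [402.7, -452.4, 182.5]
ee_rot: [[0.997, -0.077, 0.001], [-0.077, -0.997, -0.002], [0.001, 0.002, -1.0]]
wrist_force: [-1.2, 2.4, 2.3]
grip_width: 0.176
grip_force: 60.3
```

```bash
python3 -m creep '{"delta_pos":[[0,0,0],[0,0,0]],"twist":[0,0]}' -1 30
python3 -m creep '{"delta_pos":[[0,-0.12,0.08],[0,-0.12,0.1],[0,-0.12,0.1],[0,-0.12,0.11],[0,0,0]],"twist":[0,0,0,0,0]}'
```

```text
time: 55.9
ee_pos: [402.7, -452.4, 182.4]
ee_rot: [[0.997, -0.077, 0.001], [-0.077, -0.997, -0.001], [0.001, 0.001, -1.0]]
wrist_force: [-0.9, 4.6, 6.6]
grip_width: 0.173
grip_force: 60.9
time: 56.52
ee_pos: [404.0, -446.8, 178.7]
ee_rot: [[0.997, -0.08, 0.007], [-0.08, -0.996, -0.027], [0.009, 0.026, -1.0]]
wrist_force: [-5.0, -6.3, 18.2]
grip_width: 0.174
grip_force: 71.7
```

```bash
python3 -m creep '{"delta_pos":[[0,0,0],[0,0,0],[0,0,0]],"twist":[0,0,0]}' -1 20
python3 -c "
from h import *
s=read_state();print(s['torque'],s['wrist_force'],s['grip_width'],s['ee_pos'])"
```

```text
time: 56.9
ee_pos: [404.0, -446.8, 178.7]
ee_rot: [[0.997, -0.08, 0.007], [-0.08, -0.996, -0.026], [0.009, 0.026, -1.0]]
wrist_force: [-4.8, -6.8, 19.6]
grip_width: 0.179
grip_force: 71.7
[-2.97022679  1.06895849 -0.14579143] [-4.76119926 -6.76031521 19.62665198] 0.17887932910880017 [ 404.02728583 -446.82598056  178.74625508]
```

The gripper holds its width rigidly, so I'll tip the tray by opening in small steps. The bar can then rotate between the pads over the rim while I follow its arc.

```bash
python3 -m creep '{"delta_pos":[[0,0,0],[0,0,0],[0,0,0]],"twist":[0,0,0]}' -0.58 20
python3 -m creep '{"delta_pos":[[0,0,0],[0,0,0],[0,0,0]],"twist":[0,0,0]}' -0.54 20
python3 - <<'E'
from h import *
read_camera("scene")
for n in("tray_handle","pot1","tray"):
  for m in mark_of(n,"scene")[:1]: print(n,m["confidence"],m["uv"])
print(proj("scene",[404,-446,198]))
E
```

```text
time: 57.28
ee_pos: [404.8, -440.1, 173.1]
ee_rot: [[0.997, -0.077, 0.004], [-0.077, -0.997, -0.008], [0.005, 0.007, -1.0]]
wrist_force: [-1.0, 0.8, 10.2]
grip_width: 0.215
grip_force: 28.2
time: 57.65
ee_pos: [404.8, -437.3, 170.1]
ee_rot: [[0.997, -0.076, 0.003], [-0.076, -0.997, 0.0], [0.003, -0.0, -1.0]]
wrist_force: [0.7, 4.5, 6.4]
grip_width: 0.23
grip_force: 11.9
tray_handle 0.83 [114.7, 216.3]
pot1 0.74 [98.0, 253.1]
tray 0.88 [120.7, 246.2]
[109.08150264 215.31527387]
```

```bash
python3 -m creep '{"delta_pos":[[0,-0.13,0.15],[0,-0.13,0.16],[0,0,0]],"twist":[0,0,0]}' -0.49 20
python3 -m creep '{"delta_pos":[[0,-0.14,0.16],[0,0,0],[0,0,0]],"twist":[0,0,0]}' -0.45 20
python3 -m creep '{"delta_pos":[[0,-0.11,0.18],[0,-0.11,0.18],[0,0,0]],"twist":[0,0,0]}' -0.4 20
```

```text
time: 58.22
ee_pos: [404.9, -429.9, 160.5]
ee_rot: [[0.997, -0.076, 0.001], [-0.076, -0.997, -0.001], [0.001, 0.001, -1.0]]
wrist_force: [0.7, 4.2, 7.0]
grip_width: 0.254
grip_force: 18.1
time: 58.6
ee_pos: [404.8, -425.7, 154.7]
ee_rot: [[0.997, -0.077, 0.0], [-0.077, -0.997, 0.001], [0.0, -0.001, -1.0]]
wrist_force: [2.9, 2.0, 2.8]
grip_width: 0.277
grip_force: 10.8
time: 58.98
ee_pos: [404.8, -419.1, 143.7]
ee_rot: [[0.997, -0.077, -0.001], [-0.077, -0.997, 0.0], [-0.001, -0.0, -1.0]]
wrist_force: [1.7, 2.6, 0.7]
grip_width: 0.303
grip_force: 10.6
```

```bash
python3 -m creep '{"delta_pos":[[0,-0.1,0.18],[0,0,0],[0,0,0]],"twist":[0,0,0]}' -0.36 20
python3 -m creep '{"delta_pos":[[0,-0.09,0.2],[0,-0.08,0.2],[0,0,0],[0,0,0]],"twist":[0,0,0,0]}' -0.32 20
python3 - <<'E'
from h import *
read_camera("scene"); read_camera("top")
for c in("scene","top"):
 for n in("tray_handle","pot1","tray","chip1"):
  for m in mark_of(n,c):
   if m["confidence"]>.35:print(c,n,m["confidence"],m["uv"])
E
```

```text
time: 59.35
ee_pos: [404.7, -416.3, 138.3]
ee_rot: [[0.997, -0.077, -0.001], [-0.077, -0.997, 0.001], [-0.002, -0.001, -1.0]]
wrist_force: [-1.4, 2.3, 0.0]
grip_width: 0.321
grip_force: 2.0
time: 59.85
ee_pos: [405.4, -411.3, 126.8]
ee_rot: [[0.997, -0.077, -0.001], [-0.077, -0.997, 0.0], [-0.001, -0.0, -1.0]]
wrist_force: [-0.3, 0.8, -1.2]
grip_width: 0.34
grip_force: 1.7
scene tray_handle 0.83 [134.1, 226.5]
scene pot1 0.97 [148.5, 257.9]
scene pot1 0.73 [162.8, 237.0]
scene pot1 0.55 [130.7, 227.8]
scene tray 0.8 [118.0, 255.0]
scene chip1 0.74 [172.3, 255.8]
scene chip1 0.7 [425.6, 231.1]
scene chip1 0.69 [176.1, 234.5]
scene chip1 0.58 [183.1, 254.8]
scene chip1 0.54 [155.8, 264.7]
scene chip1 0.52 [369.8, 186.9]
scene chip1 0.42 [164.9, 237.3]
top tray_handle 0.76 [450.5, 241.3]
top pot1 0.52 [435.7, 241.4]
top tray 0.96 [453.7, 245.3]
top chip1 0.59 [418.8, 217.3]
top chip1 0.58 [413.7, 237.9]
top chip1 0.57 [281.2, 252.1]
top chip1 0.56 [424.4, 223.4]
top chip1 0.53 [421.0, 260.1]
top chip1 0.49 [254.4, 166.2]
top chip1 0.48 [413.7, 254.0]
top chip1 0.43 [263.1, 224.3]
top chip1 0.39 [420.8, 240.7]
```

```bash
python3 -m creep '{"delta_pos":[[0,-0.05,0.15],[0,-0.05,0.15],[0,0.2,0],[0,-0.2,0],[0,0,0]],"twist":[0,0,0,0,0]}' -0.3 20
python3 -m creep '{"delta_pos":[[0,0,0],[0,0,0],[0,0,0]],"twist":[0,0,0]}'
python3 - <<'E'
from h import *
s=read_camera("scene"); read_camera("top"); np.save("im_s10",s)
for c in("scene","top"):
 for n in("tray_handle","pot1","chip1"):
  for m in mark_of(n,c):
   if m["confidence"]>.35:
     p=ray(c,m["uv"],5 if n!="tray_handle" else 120)[:2]
     if p[1]<-250: print(c,n,round(m["confidence"],2),m["uv"],p.round())
E
```

```text
time: 60.98
ee_pos: [406.0, -407.9, 117.7]
ee_rot: [[0.997, -0.077, 0.0], [-0.077, -0.997, 0.0], [0.0, -0.0, -1.0]]
wrist_force: [0.5, 2.1, -0.7]
grip_width: 0.348
grip_force: 2.5
time: 61.35
ee_pos: [406.0, -408.0, 117.9]
ee_rot: [[0.997, -0.077, 0.0], [-0.077, -0.997, 0.001], [0.0, -0.001, -1.0]]
wrist_force: [-0.1, 4.4, 0.0]
grip_width: 0.351
grip_force: 2.6
scene tray_handle 0.72 [138.0, 228.2] [ 385. -406.]
scene pot1 0.83 [151.9, 261.0] [ 386. -406.]
scene chip1 0.76 [175.8, 237.0] [ 340. -332.]
scene chip1 0.7 [163.0, 235.1] [ 316. -357.]
scene chip1 0.55 [175.4, 257.5] [ 406. -354.]
scene chip1 0.39 [189.9, 252.3] [ 409. -319.]
top tray_handle 0.75 [449.6, 242.6] [ 402. -418.]
top pot1 0.64 [435.5, 241.4] [ 406. -409.]
top chip1 0.65 [418.8, 217.2] [ 490. -351.]
top chip1 0.62 [420.3, 239.9] [ 410. -356.]
top chip1 0.57 [420.1, 263.4] [ 328. -354.]
top chip1 0.52 [414.1, 253.4] [ 363. -333.]
top chip1 0.45 [413.4, 237.1] [ 420. -331.]
top chip1 0.45 [426.1, 226.7] [ 457. -376.]
```

All six chips are out beyond the mouth, but the pot is still at the lip. I'll draw the tray back up along its slope so the pot is left behind.

```bash
python3 -m creep '{"delta_pos":[[0,0.55,-0.5],[0,0.55,-0.5],[0,0,0],[0,0,0]],"twist":[0,0,0,0]}'
python3 - <<'E'
from h import *
s=read_camera("scene"); read_camera("top"); np.save("im_s10",s)
for c in("scene","top"):
 for n in("tray","tray_handle","pot1"):
  for m in mark_of(n,c):
   if m["confidence"]>.35:
     p=ray(c,m["uv"],5 if n!="tray_handle" else 150)[:2]
     if p[1]<-250: print(c,n,round(m["confidence"],2),m["uv"],p.round())
E
```

```text
time: 62.25
ee_pos: [403.9, -442.4, 149.8]
ee_rot: [[0.997, -0.077, 0.002], [-0.077, -0.997, -0.005], [0.002, 0.004, -1.0]]
wrist_force: [1.1, 1.1, 0.3]
grip_width: 0.351
grip_force: 0.7
scene tray 0.76 [112.9, 250.7] [ 301. -477.]
scene tray_handle 0.76 [115.9, 222.4] [ 375. -441.]
scene pot1 0.82 [158.6, 253.6] [ 371. -385.]
top tray_handle 0.74 [464.4, 243.1] [ 401. -454.]
top pot1 0.81 [435.5, 241.5] [ 406. -409.]
```

```bash
python3 - <<'E'
from h import *
a=read_camera("scene")[:,:,::-1][170:330,70:230]; b=read_camera("top")[:,:,::-1][195:295,390:490]
a=cv2.resize(a,(400,400),interpolation=cv2.INTER_CUBIC); b=cv2.resize(b,(400,400),interpolation=cv2.INTER_CUBIC)
o=np.hstack([a,b]).astype(float); o=255*(o/255)**0.6
cv2.imwrite("pics/both.png",o)
E
```

```text
[ WARN:0@1.196] global loadsave.cpp:1063 imwrite_ Unsupported depth image for selected encoder is fallbacked to CV_8U.
```

View pics/both.png

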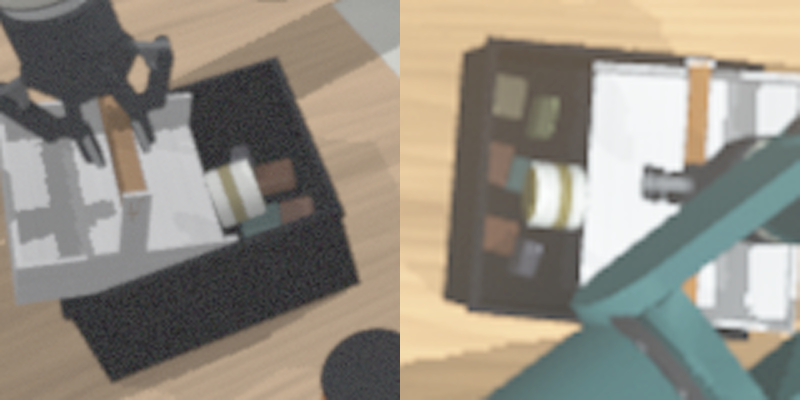

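All six chips and the pot are in the bin, and the tray is empty. Now regrip and lift.

```bash
python3 -m creep '{"delta_pos":[[0,0,0],[0,0,0],[0,0,0],[0,0,0]],"twist":[0,0,0,0]}' -1 60
python3 -m creep '{"delta_pos":[[0,0,-0.3],[0,0,-0.5],[0,0,-0.5],[0,0,0],[0,0,0]],"twist":[0,0,0,0,0]}'
python3 - <<'E'
from h import *
read_camera("scene")
for n in("tray","tray_handle","pot1"):
  for m in mark_of(n,"scene")[:1]: print(n,m["confidence"],m["uv"])
s=read_state();print(s["torque"]); p=s["ee_pos"]; print(proj("scene",p+[0,0,-72]),proj("scene",p+[0,0,18]))
E
```

```text
time: 63.25
ee_pos: [404.0, -445.6, 153.0]
ee_rot: [[0.997, -0.078, 0.004], [-0.078, -0.997, -0.013], [0.005, 0.013, -1.0]]
wrist_force: [-1.5, -2.1, 9.5]
grip_width: 0.199
grip_force: 50.7
time: 63.88
ee_pos: [403.2, -441.0, 186.4]
ee_rot: [[0.997, -0.077, -0.001], [-0.077, -0.997, 0.001], [-0.001, -0.001, -1.0]]
wrist_force: [0.1, -0.2, -3.3]
grip_width: 0.181
grip_force: 59.5
tray 0.65 [117.4, 234.9]
tray_handle 0.91 [107.5, 205.2]
pot1 0.67 [142.5, 270.6]
[ 0.02179215 -0.00705182  0.02030802]
[124.50478235 241.47789806] [110.59381332 212.02348229]
```

```bash
python3 -m creep '{"delta_pos":[[0,0,-0.6],[0,0,-0.6],[0,0,-0.6],[0,-0.4,0],[0,-0.7,0]],"twist":[0,0,0,0,0]}'
python3 -m creep '{"delta_pos":[[-0.06,-1,0],[-0.06,-1,0],[-0.06,-1,0],[-0.06,-1,0],[-0.06,-1,0]],"twist":[0,0,0,0,0]}'
python3 -m creep '{"delta_pos":[[-0.06,-1,0],[-0.06,-1,0],[-0.06,-1,0],[-0.06,-1,0],[-0.06,-1,0]],"twist":[0,0,0,0,0]}'
python3 -m creep '{"delta_pos":[[-0.06,-1,0],[-0.06,-1,0],[-0.06,-1,0],[-0.06,-1,0],[-0.06,-1,0]],"twist":[0,0,0,0,0]}'
python3 -m creep '{"delta_pos":[[-0.06,-1,0],[-0.06,-1,0],[-0.06,-1,0],[-0.06,-1,0],[-0.06,-1,0]],"twist":[0,0,0,0,0]}'
python3 -m creep '{"delta_pos":[[-0.06,-1,0],[-0.06,-1,0],[-0.06,-1,0],[-0.06,-1,0],[-0.06,-1,0]],"twist":[0,0,0,0,0]}'
python3 -m creep '{"delta_pos":[[0,-0.8,0],[0,-0.6,0],[0,-0.4,0],[0,0,0],[0,0,0]],"twist":[0,0,0,-0.5,-0.9]}'
python3 -m creep '{"delta_pos":[[0,0,0],[0,0,0],[0,0,0],[0,0,0],[0,0,0]],"twist":[-0.9,-0.9,-0.9,-0.9,-0.9]}'
python3 -m creep '{"delta_pos":[[0,0,0],[0,0,0],[0,0,0],[0,0,0],[0,0,0]],"twist":[-0.9,-0.9,-0.9,-0.9,-0.9]}'
python3 -m creep '{"delta_pos":[[0,0,0],[0,0,0],[0,0,0],[0,0,0],[0,0,0]],"twist":[-0.9,-0.9,-0.75,0,0]}'
python3 - <<'E'
from h import *
read_camera("scene"); read_camera("top")
p=read_state()["ee_pos"]
for c in("scene","top"):
 for n in("tray","tray_handle","mat"):
  for m in mark_of(n,c)[:2]: print(c,n,round(m["confidence"],2),m["uv"],ray(c,m["uv"],0)[:2].round())
 print(proj(c,p+[0,0,-72]),proj(c,p+[0,0,18]))
E
```

```text
time: 64.7
ee_pos: [405.8, -407.3, 240.6]
ee_rot: [[0.997, -0.078, -0.0], [-0.078, -0.997, 0.001], [-0.0, -0.001, -1.0]]
wrist_force: [-0.1, 0.3, -2.0]
grip_width: 0.181
grip_force: 59.4
time: 65.32
ee_pos: [407.8, -255.2, 239.8]
ee_rot: [[0.997, -0.076, -0.001], [-0.076, -0.997, 0.002], [-0.002, -0.002, -1.0]]
wrist_force: [0.4, -0.3, -2.0]
grip_width: 0.178
grip_force: 59.4
time: 65.95
ee_pos: [409.8, -105.4, 239.8]
ee_rot: [[0.997, -0.076, -0.002], [-0.076, -0.997, 0.001], [-0.002, -0.001, -1.0]]
wrist_force: [0.7, -0.1, -2.6]
grip_width: 0.179
grip_force: 59.4
time: 66.58
ee_pos: [412.0, 44.4, 239.8]
ee_rot: [[0.997, -0.076, -0.002], [-0.076, -0.997, 0.0], [-0.002, -0.0, -1.0]]
wrist_force: [0.5, -0.6, -1.2]
grip_width: 0.177
grip_force: 59.4
time: 67.2
ee_pos: [414.3, 194.1, 239.8]
ee_rot: [[0.997, -0.076, -0.002], [-0.076, -0.997, -0.0], [-0.002, 0.001, -1.0]]
wrist_force: [0.3, -0.4, -2.3]
grip_width: 0.182
grip_force: 59.4
time: 67.82
ee_pos: [416.8, 344.0, 239.8]
ee_rot: [[0.997, -0.076, -0.002], [-0.076, -0.997, -0.001], [-0.002, 0.001, -1.0]]
wrist_force: [0.1, -1.6, -2.5]
[... 495 characters left out ...]
7, -0.001], [-0.001, -0.0, -1.0]]
wrist_force: [0.1, 0.1, -3.3]
grip_width: 0.183
grip_force: 59.3
time: 70.32
ee_pos: [422.9, 396.5, 240.8]
ee_rot: [[0.095, 0.995, -0.0], [0.995, -0.095, -0.0], [-0.0, -0.0, -1.0]]
wrist_force: [-0.1, -0.8, -2.1]
grip_width: 0.183
grip_force: 59.3
scene tray 0.76 [419.0, 108.8] [189. 656.]
scene tray_handle 0.94 [422.6, 87.4] [ 69. 788.]
scene mat 0.71 [307.6, 214.8] [449.  -1.]
scene mat 0.64 [411.6, 160.8] [419. 409.]
[418.4037147  116.49031025] [423.8776006   88.03410842]
top tray 0.76 [188.1, 226.8] [439. 468.]
top tray_handle 0.59 [179.3, 230.5] [425. 498.]
top mat 0.42 [434.5, 241.6] [ 405. -407.]
[191.76130917 229.93740466] [181.0925755  228.69395791]
```

```bash
python3 -m creep '{"delta_pos":[[0,0,1],[0,0,1],[0,0,1],[0,0,1],[0,0,0.6]],"twist":[0,0,0,0,0]}'
python3 -m creep '{"delta_pos":[[0,0,0.15],[0,0,0.15],[0,0,0.15],[0,0,0]],"twist":[0,0,0,0]}'
python3 -m creep '{"delta_pos":[[0,0,0.15],[0,0,0.15],[0,0,0]],"twist":[0,0,0]}'
```

```text
time: 71.35
ee_pos: [422.4, 396.2, 101.0]
ee_rot: [[0.094, 0.996, -0.002], [0.996, -0.094, -0.002], [-0.002, -0.002, -1.0]]
wrist_force: [0.7, -0.5, -2.2]
grip_width: 0.182
grip_force: 59.2
time: 71.85
ee_pos: [423.2, 396.8, 89.7]
ee_rot: [[0.094, 0.996, 0.0], [0.996, -0.094, 0.0], [0.0, 0.0, -1.0]]
wrist_force: [0.0, 0.0, -2.2]
grip_width: 0.184
grip_force: 59.3
time: 72.22
ee_pos: [422.7, 396.4, 79.6]
ee_rot: [[0.094, 0.996, -0.001], [0.996, -0.094, -0.001], [-0.001, -0.001, -1.0]]
wrist_force: [-0.3, 0.1, -1.7]
grip_width: 0.174
grip_force: 59.3
```

```bash
python3 -m creep '{"delta_pos":[[0,0,0.1],[0,0,0.1],[0,0,0]],"twist":[0,0,0]}'
python3 -m creep '{"delta_pos":[[0,0,0.1],[0,0,0.05],[0,0,0]],"twist":[0,0,0]}'
```

```text
time: 72.6
ee_pos: [422.8, 396.5, 73.9]
ee_rot: [[0.094, 0.996, -0.001], [0.996, -0.094, -0.001], [-0.001, -0.001, -1.0]]
wrist_force: [-0.2, 1.4, -2.0]
grip_width: 0.181
grip_force: 59.3
time: 72.97
ee_pos: [422.9, 396.6, 69.6]
ee_rot: [[0.094, 0.996, -0.0], [0.996, -0.094, -0.0], [-0.0, -0.0, -1.0]]
wrist_force: [0.6, -0.4, -2.8]
grip_width: 0.182
grip_force: 59.3
```

```bash
python3 -m creep '{"delta_pos":[[0,0,0.1],[0,0,0.05],[0,0,0]],"twist":[0,0,0]}'
python3 -m creep '{"delta_pos":[[0,0,0.1],[0,0,0.05],[0,0,0]],"twist":[0,0,0]}'
```

```text
time: 73.35
ee_pos: [422.9, 396.6, 65.1]
ee_rot: [[0.094, 0.996, -0.0], [0.996, -0.094, -0.0], [-0.0, -0.0, -1.0]]
wrist_force: [-0.4, -0.5, -1.6]
grip_width: 0.175
grip_force: 59.3
time: 73.72
ee_pos: [422.9, 396.6, 60.6]
ee_rot: [[0.094, 0.996, -0.0], [0.996, -0.094, -0.0], [-0.0, -0.0, -1.0]]
wrist_force: [0.4, -1.1, -2.0]
grip_width: 0.183
grip_force: 59.3
```

```bash
python3 -m creep '{"delta_pos":[[0,0,0.1],[0,0,0.05],[0,0,0]],"twist":[0,0,0]}'
python3 -m creep '{"delta_pos":[[0,0,0.08],[0,0,0],[0,0,0]],"twist":[0,0,0]}'
python3 -m creep '{"delta_pos":[[0,0,0.08],[0,0,0],[0,0,0]],"twist":[0,0,0]}'
python3 - <<'E'
from h import *
read_camera("scene");read_camera("top")
for c in("scene","top"):
 for n,z in(("tray",0),("tray_handle",88),("mat",0)):
  for m in mark_of(n,c)[:1]: print(c,n,round(m["confidence"],2),ray(c,m["uv"],z)[:2].round())
E
```

```text
time: 74.1
ee_pos: [423.0, 396.7, 56.2]
ee_rot: [[0.094, 0.996, -0.0], [0.996, -0.094, -0.0], [-0.0, -0.0, -1.0]]
wrist_force: [-0.4, 0.5, -2.6]
grip_width: 0.177
grip_force: 58.9
time: 74.47
ee_pos: [423.5, 396.9, 54.4]
ee_rot: [[0.094, 0.996, 0.001], [0.996, -0.094, 0.001], [0.001, 0.001, -1.0]]
wrist_force: [2.0, -0.8, 0.7]
grip_width: 0.173
grip_force: 58.4
time: 74.85
ee_pos: [424.4, 397.0, 53.3]
ee_rot: [[0.094, 0.996, 0.003], [0.996, -0.094, 0.001], [0.001, 0.003, -1.0]]
wrist_force: [2.3, -2.1, 5.1]
grip_width: 0.178
grip_force: 59.1
scene tray 0.77 [420. 395.]
scene tray_handle 0.57 [431. 393.]
top tray 0.56 [428. 399.]
top tray_handle 0.89 [415. 390.]
```

```bash
python3 -m creep '{"delta_pos":[[0,0,0],[0,0,0],[0,0,0],[0,0,0]],"twist":[0,0,0,0]}' 0.6
python3 -m creep '{"delta_pos":[[0,0,-0.6],[0,0,-1],[0,0,-1],[0,0,-1],[0,0,-1]],"twist":[0,0,0,0,0]}'
python3 -m creep '{"delta_pos":[[-1,0,0],[-1,0,0],[-1,0,0],[-1,0,0],[-1,0,0]],"twist":[0,0,0,0,0]}'
python3 -m creep '{"delta_pos":[[-1,0,0],[-1,0,0],[-1,0,0],[-1,0,0],[0,0,0]],"twist":[0,0,0,0,0]}'
python3 - <<'E'
from h import *
for c in("scene","top"):
 im=read_camera(c); np.save("fin_"+c,im)
 for n,z in(("tray",0),("tray_handle",88),("mat",0),("scraper",0),("lidded",0),("jar_a",0),("pot1",5),("chip1",5)):
  for m in mark_of(n,c):
   if m["confidence"]>.35: print(c,n,round(m["confidence"],2),ray(c,m["uv"],z)[:2].round())
im=np.load("fin_top.npy")
o=max(outline_of("tray","top"),key=lambda o:o["confidence"]); ys,xs=np.where(o["mask"]); print(o["rect"])
g=(im.max(2)<75)[195:275,165:250]; n,l,s,_=cv2.connectedComponentsWithStats(g.astype(np.uint8)); 
for i in np.argsort(-s[1:,4])[:4]+1: print("dark",s[i]+[165,195,0,0,0])
E
```

```text
time: 75.75
ee_pos: [422.8, 396.7, 51.2]
ee_rot: [[0.094, 0.996, -0.001], [0.996, -0.094, -0.0], [-0.0, -0.001, -1.0]]
wrist_force: [-0.4, 0.0, -0.4]
grip_width: 0.796
grip_force: 0.0
time: 76.38
ee_pos: [423.2, 396.9, 192.3]
ee_rot: [[0.094, 0.996, 0.002], [0.996, -0.094, 0.001], [0.001, 0.002, -1.0]]
wrist_force: [-0.1, 0.3, -0.0]
grip_width: 0.801
grip_force: 0.0
time: 77.0
ee_pos: [409.0, 246.6, 191.3]
ee_rot: [[0.094, 0.996, 0.002], [0.996, -0.094, 0.001], [0.001, 0.002, -1.0]]
wrist_force: [-0.7, -0.7, 0.2]
grip_width: 0.803
grip_force: 0.0
time: 77.62
ee_pos: [397.9, 126.8, 191.2]
ee_rot: [[0.097, 0.995, 0.003], [0.995, -0.097, 0.0], [0.001, 0.003, -1.0]]
wrist_force: [0.4, 0.3, -0.3]
grip_width: 0.797
grip_force: 0.0
scene tray 0.6 [420. 401.]
scene tray_handle 0.66 [433. 381.]
scene scraper 0.57 [442.  -6.]
scene lidded 0.88 [444. -96.]
scene jar_a 0.62 [ 698. -346.]
scene chip1 0.66 [ 400. -353.]
scene chip1 0.62 [ 319. -356.]
scene chip1 0.59 [ 337. -326.]
scene chip1 0.53 [666. 225.]
scene chip1 0.46 [356. 125.]
scene chip1 0.44 [ 417. -326.]
scene chip1 0.41 [455. 209.]
top tray 0.86 [432. 409.]
top tray 0.56 [441. -86.]
top tray_handle 0.77 [430. 387.]
top tray_handle 0.63 [434.  -7.]
top scraper 0.81 [439.  -7.]
top scraper 0.59 [ 467. -377.]
top lidded 0.5 [440. -81.]
top lidded 0.38 [ 363. -333.]
top jar_a 0.73 [ 694. -348.]
top pot1 0.51 [ 396. -428.]
top chip1 0.65 [ 347. -367.]
top chip1 0.6 [ 462. -378.]
top chip1 0.59 [663. 225.]
top chip1 0.58 [ 410. -359.]
top chip1 0.58 [ 488. -339.]
top chip1 0.57 [ 364. -335.]
top chip1 0.54 [354. 135.]
top chip1 0.53 [ 431. -332.]
[166.5, 205.3, 236.7, 258.9]
dark [175 201  75  74 575]
dark [171 231  63  32 310]
```

```bash
python3 - <<'E'
from h import *
im=np.load("fin_top.npy"); 
def rect(mask,z,nm):
    k=max(cv2.findContours(mask.astype(np.uint8),0,1)[0],key=cv2.contourArea)
    P=np.array([ray("top",p,z)[:2] for p in k[:,0].astype(float)],np.float32); print(nm,cv2.minAreaRect(P),np.round(cv2.boxPoints(cv2.minAreaRect(P))).tolist())
roi=np.zeros((400,640),bool); roi[190:280,160:255]=1
hsv=cv2.cvtColor(im,cv2.COLOR_RGB2HSV)
rect(roi&(hsv[:,:,1]<45)&(im.max(2)>100),40,"tray")
rect(roi&((im.max(2)<75)|((hsv[:,:,1]<45)&(im.max(2)>75))),0,"mat+tray")
E
```

```text
tray ((380.3715515136719, 398.506591796875), (205.74996948242188, 75.15264129638672), 86.34185791015625) [[336.0, 298.0], [411.0, 293.0], [424.0, 499.0], [349.0, 504.0]]
mat+tray ((436.0128173828125, 336.61749267578125), (384.6747741699219, 192.46791076660156), 53.5262565612793) [[244.0, 239.0], [399.0, 125.0], [628.0, 434.0], [473.0, 548.0]]
```

```bash
python3 -c "
from workcell import *
print(hand_in())"
```

```text
the job is handed in; nothing more can be done
None
```

The job is done and handed in; the cameras show six chips and the one lidless pot in the bin, the empty tray on its mat, the scraper on the table and the lidded pot and orange jar where they were.

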